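# Fit the battery pack and close the light source

### The job

Fit the battery pack into the microscope light source on the bench: take the cover off the battery bay on its top, stand the pack in the pocket of the bay with its pull rib upwards, and put the cover back on the way it was, hooks engaged and pressed down until the catch snaps and it lies flush. The cover's hooks and catch are plastic: tilt it on and off, go gently by feel and force nothing, and leave the glassware and pots around alone.

Things in the scene. Friction and masses are not known exactly. Their poses are not given: they have to be found in the camera images.
- light_source: Cream LED light source, a box 220 long (x) x 170 wide (y) x 100 high (mm), fixed, on the left or right, turned up to 0.45 rad. Origin on the bench under the bay's middle; x points away from the robot, to the front panel with socket and dimmer; z up. Spans x -88..132, y -85..85, top flat at z 100. Battery bay in the top: opening x -52..60, y -42..42 inside a recess 139 x 100, 6 deep, for the cover.
- bay (a point): Middle of the cover's seat: x 0, y 0, z 94 of the light source (the ledge that the plate lies on), same axes. The cover's origin comes here when it is home, with 1.5 to 2 mm of play all round in the recess (x -69.5..69.5, y -50..50).
- lip: Lip at the bay's -x end, nearest the robot, part of the box: a shelf 6 mm thick (z 88..94 of the light source), x -69.5..-52, y -42..42, with free space beneath down to z 62. Its top is the cover's ledge at this end; the cover's hooks sit under it. Origin at mid-width on its free edge (x -52, y 0, z 91); axes as the light source.
- catch_nose (a point): Sprung steel catch at the bay's +x end (x 60, z 85 of the light source): a round nose of radius 4 mm along y, 18 mm wide, that yields to +x against 6 to 13 N. The cover's barb rides over it and sits just below it when the cover is home.
- pocket (a point): Middle of the floor of the bay's pocket for the pack: z 36 of the light source. Pocket x -51..51, y -36..36, its walls 26 mm high (up to z 62); above them the bay is open to x -52..60, y -42..42.
- cover: Dark grey cover, a plate 136 long (x) x 96 wide (y) x 6 mm thick, 0.13 kg, at first hooked in and snapped shut. Origin in the middle of the plate's underside, x towards the rib and barb end, z up; home, its axes are those of the light source. On the bench it rests on hooks and barb, origin 18 mm up. Pulled straight up its hooks jam; shut but not snapped, its +x end stays up 11 mm.
- cover_rib (a point): Middle of the grip rib on the cover (x 30, y 0, z 18 of the cover): 12 mm thick in x, 48 long in y, from z 6 up to z 30; pinch it along x. It takes 5 to 15 N here to unsnap the catch, or to press it home; the plastic is not to be loaded with over 45 N against the box.
- cover_hooks (a point): Toe tips of the cover's two L-shaped hooks, mid-width (x -66, y 0, z -16 of the cover). Legs x -48..-44 down to z -18, toes z -18..-14 pointing to -x, at y 15..35 and -35..-15. Turn it about the plate's lower -x edge (x -68, z 0), +x end up: at 0.4 rad a 13 mm shift to +x frees them. To refit, tilted, set that edge on the lip 13 mm to +x of home, push to -x to the stop, turn down.
- cover_barb (a point): Middle of the barb under the cover's +x end (x 56, y 0, z -15 of the cover), radius 3 mm, 22 long in y. 79 mm above the light source's origin when the cover is home, about 90 when it is not snapped.
- battery_pack: Black battery pack, a block 92 long (x) x 62 wide (y) x 32 mm high, 0.35 kg, on the bench on the other side from the light source. Origin in the middle of its underside, z up. Fits the pocket either way round, its length along the light source's x, 5 mm of play all round.
- pack_rib (a point): Middle of the pull rib on the pack (z 43 of the pack): 12 mm thick in the pack's x, 44 long in y, from z 32 up to z 54; pinch it along x. In the pocket its top comes to z 90 of the light source.
- beaker: Clear glass beaker, 90 mm across, 120 high, standing on the bench; origin under its middle. Leave alone.
- specimen_pot: Clear specimen pot with a white lid, 68 mm across, 75 high; origin under its middle. Leave alone.
- petri_dish: Clear covered Petri dish, 94 mm across, 17 high; origin under its middle. Leave alone.
Not all that is in view belongs to the job. Of the things like the cover, leave any that is green; of the rest the smaller one is meant.

How it is judged:
On the way, in this order (a step that is already met when the one before it is completed fails the run):
1. the cover has been taken right off the light source (its origin more than 100 mm from the bay's middle) (distance between cover and bay above 0.1 m), for 0.2 s.
2. the battery pack lies flat in the bay's pocket (within 9 mm of the middle, rib up) and the fingers have let it go (x of battery_pack in the frame of light_source between -0.009 and 0.009 m and y of battery_pack in the frame of light_source between -0.009 and 0.009 m and z of battery_pack in the frame of light_source between 0.033 and 0.039 m and angle between the z axis of battery_pack and the z axis of light_source, either way round below 0.06 rad and contact force between the fingers and battery_pack below 0.1 N and linear speed of battery_pack below 0.02 m/s), for 0.2 s.
At the end, for the whole second after the job is handed in: The battery pack lies flat in the pocket of the bay (within 9 mm of its middle), rib up; the cover is back on, its hooks under the lip and its barb below the catch, lying flush in the recess (within 2 mm in height, 4 mm sideways, 0.025 rad), both at rest (x of battery_pack in the frame of light_source between -0.009 and 0.009 m and y of battery_pack in the frame of light_source between -0.009 and 0.009 m and z of battery_pack in the frame of light_source between 0.033 and 0.039 m and angle between the z axis of battery_pack and the z axis of light_source, either way round below 0.06 rad and x of cover in the frame of light_source between -0.004 and 0.004 m and y of cover in the frame of light_source between -0.004 and 0.004 m and z of cover in the frame of light_source between 0.092 and 0.0955 m and angle between the z axis of cover and the z axis of light_source, either way round below 0.025 rad and z of cover_barb in the frame of light_source below 0.081 m and x of cover_hooks in the frame of light_source below -0.058 m and linear speed of each of cover, battery_pack below 0.01 m/s); the robot touches nothing.
It fails at once if the beaker is pushed more than 25 mm or tipped over (distance of beaker from where it was at the start of the episode above 0.025 m or angle between beaker's own z axis and vertical above 0.5 rad).
It fails at once if the specimen pot is pushed more than 25 mm or tipped over (distance of specimen_pot from where it was at the start of the episode above 0.025 m or angle between specimen_pot's own z axis and vertical above 0.5 rad).
It fails at once if the petri dish is pushed more than 25 mm or tipped over (distance of petri_dish from where it was at the start of the episode above 0.025 m or angle between petri_dish's own z axis and vertical above 0.5 rad).
It fails at once if the cover is forced: more than 45 N between the cover and the light source (contact force between cover and light_source above 45 N).
It also fails if it takes over 70 s, if anything falls off the work surface, if the arm or the gripper's body presses on something with over 40 N, if the wrist force passes 120 N, or if a joint passes its speed limit or range.

### The arm

A 6-joint arm with a two-finger parallel gripper is mounted at the origin on the work surface. World frame = base frame: x ahead of the robot, y to its left, z up, the work surface at z = 0. Lengths are in m, angles in rad, forces in N, time in s.
With the tool pointing down it reaches from about 0.35 to 0.725 m from the base axis. Payload 6 kg.
Tool frame: the origin (TCP) lies at the very end of the fingers, on their centre line; the grasp point (between the pads) lies 19 mm behind it; x points along the fingers, y is the direction in which the jaws open and shut, and the axes are right-handed (so a half turn about x gives the same grasp; the last joint's range is limited). The gripper opens to 85 mm and grips with 20 to 120 N. Pads are 22 mm wide; open, the fingers measure 114 mm over their backs; the gripper's body (76 mm by 85 mm) begins 54 mm behind the grasp point. The pads swing forward as they close: fully open they stand 13 mm farther back than shut.
Start: joints at [-1.001, 0.04, 0.085, 0, -1.615, -0.334], TCP at [0.14, -0.583, 0.231] pointing down, gripper open.
Joint ranges: [-2.56, 2.56], [-1.29, 2.01], [-1.08, 1.49], [-3.29, 1.98], [-2.81, -0.18], [-2.99, 2.99]. Speed limits (rad/s): [2.57, 2.57, 3.01, 3.14, 3.14, 3.14].

### API

Orientations are given as a unit quaternion [x, y, z, w].
In Python, from plant import arm gives the robot as it stands.
- The arm moves only by the tool jog_arm, never from a script. Its argument "targets" is a list of rows, each a list of 3 entries, a list of its own where there are three numbers: the finger opening in m, from 0 to 0.0854, then the shift along the tool's x, y, z in m, then the turn, a rotation vector about the tool's x, y, z in degrees. A call has 1 to 5 rows; each row shifts and turns the commanded pose from where the row before left it, along the tool's axes as they then stand; what a row does not reach is not made up. A row lasts 1/10 s, in which the tool goes at most 50 mm and 8.59 degrees, less where a joint would pass 70% of its speed; a pose out of reach is approached as far as the arm can. A call with a gripper value outside its range is refused whole. The fingers move at their own pace and stop on an object; the grip force is fixed at half the most. Time passes only in rows, so rows that do not move let the fingers close. It gives the time, the measured TCP pose, the force and the opening at its end, in the units of the state.
- arm.observe(): the state, without advancing time (a new reading comes with each control period).
- arm.get_image(name): name is "scene" or "side" or "wrist"; returns a dict with "color" (480x640x3 uint8, red, green, blue), "range_z" (480x640 float32, m along the optical axis (not along the pixel's ray), 0 where there is no reading), "K" (3x3 intrinsics, pixels), "R" (3x3) and "t" (3): a world point X has camera coordinates R X + t. Camera axes: x right, y down, z forward; pixel columns grow to the right and rows downward; lengths in m; the calibration is good to about 2 mm. A picture is of the moment at which its call begins.
- arm.sign_off(): hands the job in, once; it reports no verdict.
The state is a dict: "time_s": time; "joint_positions": joint angles; "joint_velocities": joint speeds; "joint_efforts": joint torques, N m; "tcp_pos": TCP position; "tool_rot": TCP orientation; "contact_force": force on the tool from outside, world axes, zero at the start; "moment": the same for the moment, N m; "finger_gap": finger opening in m.
Only numpy, scipy, OpenCV 4.12 (cv2) and the standard library are available. Lean on these libraries where they do the work, as an engineer would, in place of code of your own. Each camera call takes 0.05 s, during which the arm holds its last target.

## Working session

There is one attempt and no reset: what is moved stays moved. The work goes in short steps, Python scripts to look and compute and a tool call to move; the robot and the scene stay as the last step left them, time stands still between calls to the robot, and variables do not carry over. Pictures are saved under pics/ and viewed, and the job is handed in when it is done.

Besides the shell and the picture viewer there is one more tool, called after "Request:" as name([rows], argument=value, ...), one row to a line, values as JSON. jog_arm: Moves the arm, as the interface text tells. Its arguments: {"type":"object","properties":{"targets":{"type":"array","items":{"type":"array"}}},"required":["targets"]}

```bash
ls; mkdir -p pics
python3 - <<'E'
from plant import arm
import cv2
s=arm.observe()
for k,v in s.items(): print(k,v)
for n in ["scene","side","wrist"]:
    d=arm.get_image(n)
    cv2.imwrite(f"pics/{n}0.png",d["color"][:,:,::-1])
    import numpy as np
    np.savez(f"{n}0.npz",**d)
    print(n,d["K"].tolist(),(-d["R"].T@d["t"]).round(3),d["R"].round(3).tolist())
E
```

```text
pics
time_s 0.0
joint_positions [-1.00131916e+00  4.08252381e-02  8.38151143e-02 -4.64954742e-04
 -1.61549468e+00 -3.33701623e-01]
joint_velocities [-0.00103765  0.00100724  0.00106342 -0.00117099  0.00105284  0.00075963]
joint_efforts [-7.64116394e-04 -3.68199420e+01  3.47421598e+01  6.93237931e+00
 -5.17863620e-03  1.23238141e-05]
tcp_pos [ 0.14016544 -0.58306496  0.23027337]
tool_rot [-0.08255827  0.70231366  0.08378857  0.70208199]
contact_force [ 0.78403142  0.73232574 -0.41733537]
moment [ 0.00406187  0.03537439 -0.03187557]
finger_gap 0.08551160386835822
scene [[442.4007228151279, 0.0, 322.982735446197], [0.0, 442.4007228151279, 238.12714773692753], [0.0, 0.0, 1.0]] [1.324 0.016 1.217] [[-0.022, 1.0, -0.008], [0.832, 0.014, -0.554], [-0.554, -0.018, -0.832]]
side [[611.4654395715907, 0.0, 324.8857668747926], [0.0, 611.4654395715907, 229.53148956970952], [0.0, 0.0, 1.0]] [0.423 1.197 1.175] [[-0.991, -0.134, 0.009], [-0.095, 0.656, -0.749], [0.094, -0.743, -0.662]]
wrist [[379.60821605171867, 0.0, 322.71826970668155], [0.0, 379.60821605171867, 247.1351811661275], [0.0, 0.0, 1.0]] [ 0.061 -0.602  0.374] [[-0.233, 0.972, 0.003], [0.923, 0.221, 0.316], [0.307, 0.076, -0.949]]
```

View pics/scene0.png

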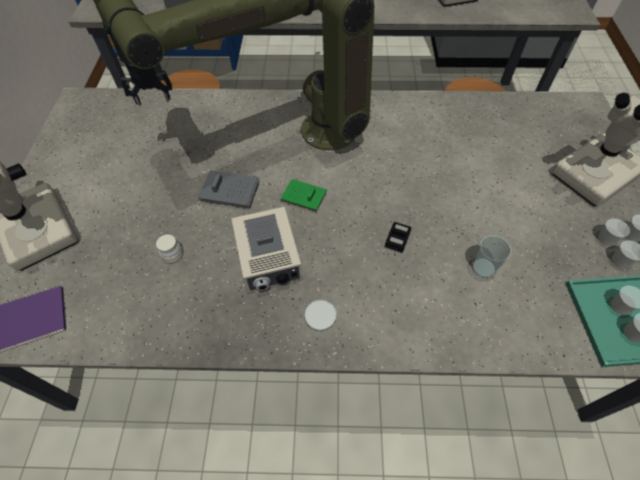

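View pics/side0.png

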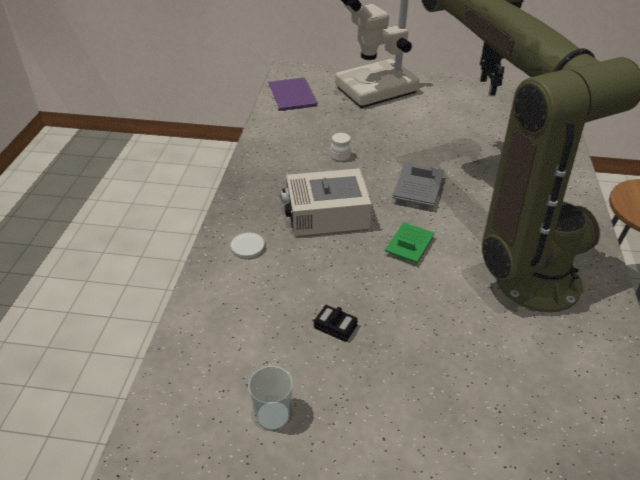

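View pics/wrist0.png

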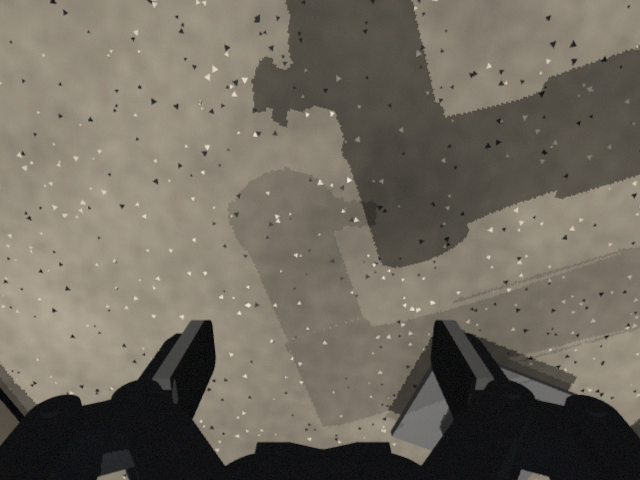

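The scene picture shows the light source at about (265,245), with a grey cover in its top at (265,236). There are two look-alikes on the bench: a larger grey cover at (229,188) and a green one at (304,195). The pack is at (398,237), the beaker at (490,257), the pot at (169,249) and the dish at (320,315). The cover meant is the one in the box: it isn't green, and it's the smaller of the greys. I'll confirm that with a crop and measurements.

```bash
cat > h.py <<'E'
import numpy as np, cv2
def pts(d):
    z=d["range_z"]; K=d["K"]; v,u=np.mgrid[0:480,0:640]
    P=np.stack([(u-K[0,2])/K[0,0]*z,(v-K[1,2])/K[1,1]*z,z],-1)
    W=(P-d["t"])@d["R"]; W[z==0]=np.nan; return W
def ray(d,u,v,h):
    K=d["K"]; r=np.array([(u-K[0,2])/K[0,0],(v-K[1,2])/K[1,1],1])@d["R"]; c=-d["R"].T@d["t"]
    return c+r*(h-c[2])/r[2]
E
python3 - <<'E'
import numpy as np,cv2
from h import *
for n,box in [("scene",(200,300,160,300)),("side",(240,480,120,260))]:
    d=dict(np.load(n+"0.npz")); W=pts(d); c=d["color"].astype(int)
    x0,x1,y0,y1=box
    img=c[y0:y1,x0:x1].astype(np.uint8)[:,:,::-1]; 
    cv2.imwrite(f"pics/{n}crop.png",cv2.resize(img,None,fx=4 if n=="scene" else 3,fy=4 if n=="scene" else 3,interpolation=cv2.INTER_CUBIC)[:600,:800])
    # top at z 0.095-0.105
    def rect(m,name,zz):
        m=m.astype(np.uint8); 
        cs,_=cv2.findContours(m,cv2.RETR_EXTERNAL,cv2.CHAIN_APPROX_NONE)
        for cc in sorted(cs,key=cv2.contourArea)[::-1][:3]:
            if cv2.contourArea(cc)<40: continue
            P=np.array([ray(d,u,v,zz)[:2] for u,v in cc[:,0]],np.float32)
            r=cv2.minAreaRect(P); print(n,name,np.round(r[0],4),np.round(r[1],4),round(r[2],2))
    zz=W[:,:,2]; g=c
    cream=(np.abs(zz-.1)<.012)&(W[:,:,0]<.75)&(W[:,:,1]<0.1)
    rect(cream,"top",.1)
    sat=c.max(2)-c.min(2)
    br=c.sum(2)/3
    cov=(np.abs(zz-.1)<.012)&(br<140)&(W[:,:,0]<.75)
    rect(cov,"coverdark",.1)
    rib=(zz>.115)&(zz<.14)&(W[:,:,0]>.25)&(W[:,:,0]<.75)&(np.abs(W[:,:,1]+.15)<.25); 
    print("rib mean",np.nanmean(W[rib],0),rib.sum())
    pk=(br<70)&(zz>.022)&(zz<.06)&(W[:,:,1]>0.05)&(W[:,:,1]<.35)&(W[:,:,0]>.3)&(W[:,:,0]<.75); 
    rect(pk,"packall",.032)
    pr=(zz>.045)&(zz<.06)&(W[:,:,1]>0.05)&(W[:,:,1]<.3)&(W[:,:,0]>.3)&(W[:,:,0]<.75); print("packrib",np.nanmean(W[pr],0),pr.sum()); rect(pr,"packrib",.054)
    obj=(zz>.008)&(W[:,:,0]>.3)&(W[:,:,0]<.9)&(np.abs(W[:,:,1])<.6)
    nn,l,st,ce=cv2.connectedComponentsWithStats(obj.astype(np.uint8))
    for i in range(1,nn):
        if st[i,4]>60: Q=W[l==i]; print(n,ce[i].round(),st[i,4],Q.min(0).round(3),Q.max(0).round(3))
E
```

```text
scene top [ 0.5962 -0.1859] [0.2305 0.1695] 16.66
scene top [ 0.0465 -0.0405] [0.0795 0.0272] 35.85
scene coverdark [ 0.5693 -0.1922] [0.1386 0.0985] 16.66
scene coverdark [ 0.6667 -0.1635] [0.0451 0.1185] 16.68
scene coverdark [0.5977 0.5115] [0.0812 0.0506] 52.12
rib mean [ 0.6005156  -0.18414581  0.12311912] 74
scene packall [0.5212 0.231 ] [0.0615 0.0973] 69.82
packrib [0.51883919 0.23156572 0.05186868] 60
scene packrib [0.5206 0.2306] [0.0428 0.0173] 68.06
scene [143.  42.] 2202 [ 0.3   -0.537  0.531] [ 0.387 -0.381  0.627]
scene [227. 192.] 1200 [ 0.3   -0.449  0.008] [ 0.406 -0.251  0.07 ]
scene [303. 195.] 828 [ 0.3   -0.163  0.008] [ 0.413 -0.008  0.053]
scene [266. 249.] 4275 [ 0.397 -0.299  0.008] [ 0.733 -0.074  0.129]
scene [397. 237.] 525 [0.467 0.186 0.008] [0.573 0.273 0.058]
scene [168. 249.] 542 [ 0.559 -0.528  0.008] [ 0.624 -0.463  0.081]
scene [490. 256.] 1128 [0.575 0.449 0.008] [0.665 0.538 0.126]
scene [320. 315.] 774 [ 0.747 -0.061  0.009] [0.84  0.03  0.023]
side top [ 0.5925 -0.1768] [0.2222 0.1887] 16.47
side top [-0.3598 -1.6496] [0.5274 0.0974] 0.69
side
[... 227 characters left out ...]
-0.17888529  0.12221672] 55
side packall [0.5146 0.2364] [0.0782 0.0939] 67.12
packrib [0.51775474 0.23656862 0.05176851] 90
side packrib [0.5176 0.2388] [0.0508 0.0141] 70.34
side [438.   5.] 358 [ 0.3   -0.469  0.53 ] [ 0.38  -0.376  0.583]
side [340. 146.] 488 [ 0.556 -0.531  0.009] [ 0.624 -0.454  0.084]
side [412. 184.] 1170 [ 0.3   -0.45   0.008] [ 0.408 -0.243  0.072]
side [326. 201.] 4935 [ 0.464 -0.397  0.008] [ 0.75  -0.069  0.128]
side [408. 242.] 1116 [ 0.3   -0.159  0.009] [ 0.415 -0.002  0.052]
side [247. 244.] 662 [ 0.748 -0.06   0.008] [0.842 0.038 0.025]
side [335. 322.] 999 [0.465 0.188 0.008] [0.573 0.282 0.059]
side [271. 396.] 2232 [0.576 0.45  0.008] [0.666 0.544 0.125]
```

View pics/sidecrop.png

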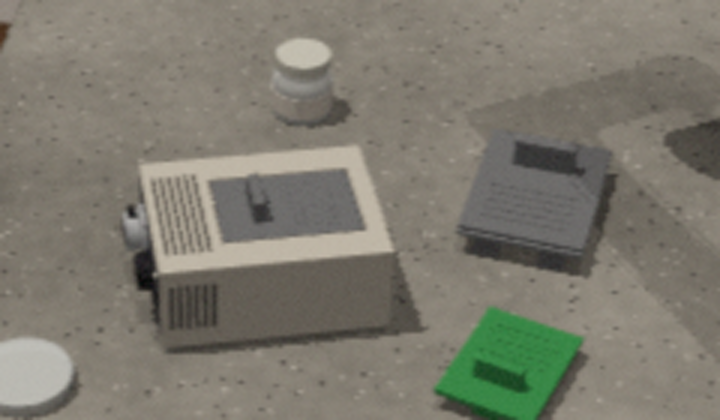

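Run:
```python
import numpy as np
from scipy.spatial.transform import Rotation as R
from plant import arm
s=arm.observe(); print(R.from_quat(s['tool_rot']).as_matrix().round(3))
```

```text
[[-0.    -0.234  0.972]
 [ 0.001  0.972  0.234]
 [-1.     0.001 -0.   ]]
```

The crop confirms it. The grey cover seated in the box is the one meant, and the larger grey one and the green one stay where they are. The box yaw is about 16.6° and the cover origin is about (0.5705, -0.192). Next is a small planning helper.

```bash
cat > p.py <<'E'
import numpy as np, sys, json
from scipy.spatial.transform import Rotation as R
from plant import arm
YAW=np.radians(16.6); BO=np.array([0.5705,-0.192,0.0])
RB=R.from_euler('z',YAW).as_matrix()
def toolR(yheading_deg,tilt=0.0):  # x down, y horizontal; tilt deg about tool -z
    a=np.radians(yheading_deg); y=np.array([np.cos(a),np.sin(a),0]); x=np.array([0,0,-1.]); z=np.cross(x,y)
    return np.stack([x,y,z],1)@R.from_euler('z',-tilt,degrees=True).as_matrix()
def plan(pos,Rt,n=None,start=None):
    s=arm.observe() if start is None else None
    p,M=(np.array(s['tcp_pos']),R.from_quat(s['tool_rot']).as_matrix()) if start is None else start
    rv=R.from_matrix(M.T@Rt).as_rotvec(); 
    n=n or int(max(np.ceil(np.linalg.norm(pos-p)/.049),np.ceil(np.degrees(np.linalg.norm(rv))/8.5),1))
    for i in range(n):
        sh=M.T@((pos-p)/(n-i)); rv=R.from_matrix(M.T@Rt).as_rotvec()/(n-i)
        sh=sh.round(4); rd=np.degrees(rv).round(2)
        print([sh.tolist(),rd.tolist()])
        p=p+M@sh; M=M@R.from_rotvec(np.radians(rd)).as_matrix()
def st():
    s=arm.observe(); M=R.from_quat(s['tool_rot']).as_matrix(); q=RB.T@(np.array(s['tcp_pos'])-BO)
    print('t',round(s['time_s'],2),'tcp',np.round(s['tcp_pos'],4),'box',q.round(4),'F',np.round(s['contact_force'],1),'gap',round(s['finger_gap'],4)); print((RB.T@M).round(3).tolist())
E
python3 - <<'E'
from p import *
plan(np.array([.5992,-.1834,.2]),toolR(196.6))
E
```

```text
[[0.0024, 0.0216, 0.0415], [-7.16, 0.0, -0.01]]
[[0.0024, 0.0163, 0.0439], [-7.16, 0.0, -0.0]]
[[0.0024, 0.0107, 0.0456], [-7.16, 0.01, -0.0]]
[[0.0024, 0.0049, 0.0466], [-7.16, 0.0, -0.01]]
[[0.0023, -0.0009, 0.0468], [-7.16, 0.01, -0.0]]
[[0.0023, -0.0067, 0.0463], [-7.16, 0.0, -0.01]]
[[0.0024, -0.0124, 0.0451], [-7.16, 0.01, -0.0]]
[[0.0023, -0.018, 0.0432], [-7.16, 0.0, -0.01]]
[[0.0023, -0.0232, 0.0407], [-7.16, 0.01, -0.0]]
[[0.0023, -0.0281, 0.0375], [-7.16, 0.0, -0.01]]
[[0.0024, -0.0326, 0.0337], [-7.16, 0.01, -0.0]]
[[0.0023, -0.0365, 0.0293], [-7.17, 0.0, -0.01]]
[[0.0024, -0.0399, 0.0245], [-7.16, 0.01, -0.0]]
```

Request:
jog_arm([
  [0.085,[0.002,0.022,0.041],[-7.2,0,0]],
  [0.085,[0.002,0.016,0.044],[-7.2,0,0]],
  [0.085,[0.002,0.011,0.046],[-7.2,0,0]],
  [0.085,[0.002,0.005,0.047],[-7.2,0,0]],
  [0.085,[0.002,-0.001,0.047],[-7.2,0,0]],
])

```text
time_s: 0.65
tcp_pos: [0.3179, -0.4271, 0.2211]
tool_rot: [-0.298, 0.641, 0.298, 0.641]
contact_force: [0.3, -0.4, 0.3]
finger_gap: 0.0849
```

Request:
jog_arm([
  [0.085,[0.002,-0.007,0.046],[-7.2,0,0]],
  [0.085,[0.002,-0.012,0.045],[-7.2,0,0]],
  [0.085,[0.002,-0.018,0.043],[-7.2,0,0]],
  [0.085,[0.002,-0.023,0.041],[-7.2,0,0]],
  [0.07,[0.002,-0.028,0.037],[-7.2,0,0]],
])

```text
time_s: 1.15
tcp_pos: [0.493, -0.2728, 0.2111]
tool_rot: [-0.481, 0.518, 0.481, 0.518]
contact_force: [0.4, -1.0, 0.5]
finger_gap: 0.0731
```

Request:
jog_arm([
  [0.05,[0.002,-0.032,0.034],[-7.2,0,0]],
  [0.05,[0.002,-0.036,0.029],[-7.0,0,0]],
  [0.05,[0.002,-0.04,0.024],[-7.0,0,0]],
  [0.05,[0,0,0],[0,0,0]],
])

```text
time_s: 1.55
tcp_pos: [0.5987, -0.1782, 0.2024]
tool_rot: [-0.568, 0.42, 0.57, 0.42]
contact_force: [-0.6, 0.3, -0.4]
finger_gap: 0.0502
```

Run:
```python
from p import *; import cv2
from h import *
st(); d=arm.get_image("wrist"); np.savez("w1.npz",**d); cv2.imwrite("pics/w1.png",d["color"][:,:,::-1])
st(); plan(np.array([.5992,-.1834,.2]),toolR(196.6),2)
```

```text
t 1.55 tcp [ 0.5987 -0.1782  0.2024] box [0.031  0.0052 0.2024] F [-0.6  0.3 -0.4] gap 0.0502
[[-0.003, -1.0, -0.009], [0.002, -0.009, 1.0], [-1.0, 0.003, 0.002]]
t 1.6 tcp [ 0.5974 -0.1799  0.2032] box [0.0292 0.0039 0.2032] F [-0.3 -0.7 -0.3] gap 0.0502
[[-0.003, -1.0, -0.005], [0.002, -0.005, 1.0], [-1.0, 0.003, 0.002]]
[[0.0016, -0.0004, -0.0019], [0.15, 0.04, -0.09]]
[[0.0015, -0.0003, -0.002], [0.16, 0.05, -0.08]]
```

View pics/w1.png

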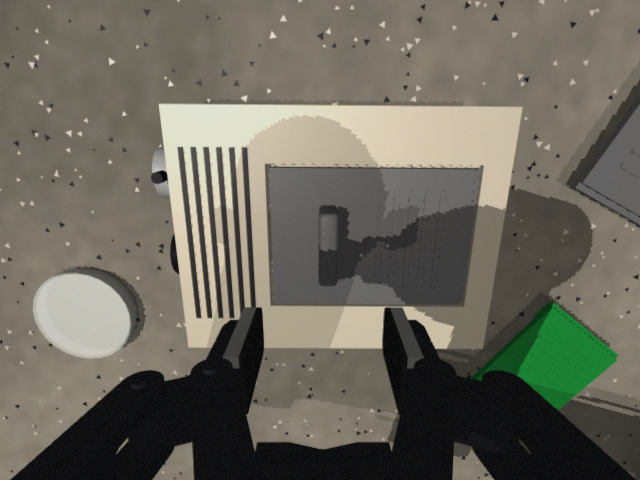

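The wrist view shows the box with the seated cover at (265–483, 165–305) and its rib at (320–338, 205–285). I'll use it to refine the pose.

Run:
```python
import numpy as np,cv2
from h import *
d=dict(np.load("w1.npz")); W=pts(d); z=W[:,:,2]
def rect(m,h,n):
    cs,_=cv2.findContours(m.astype(np.uint8),cv2.RETR_EXTERNAL,cv2.CHAIN_APPROX_NONE); c=max(cs,key=cv2.contourArea)
    P=np.array([ray(d,u,v,h)[:2] for u,v in c[:,0]],np.float32); r=cv2.minAreaRect(P); print(n,np.round(r[0],4),np.round(r[1],4),r[2])
m=(z>.118)&(z<.13); m[300:]=0; rect(m,.124,"rib")
print(np.nanmedian(z[m]), np.nanmedian(z[110:150,280:480]))
br=d["color"].astype(int).sum(2)/3; hs=d["color"].astype(int)
t=(np.abs(z-.1)<.01); t[310:,200:440]=0; 
warm=(hs[:,:,0]-hs[:,:,2]); 
c=(np.abs(z-.1)<.03)&(warm<15); c[306:]=0; c[:,:255]=0; c[:,495:]=0
c=cv2.morphologyEx(c.astype(np.uint8),cv2.MORPH_OPEN,np.ones((9,9))); rect(c,.1,"cover")
```

```text
rib [ 0.5977 -0.1842] [0.0118 0.0483] 16.901010513305664
0.12476292433255111 0.10099521641877691
cover [ 0.5689 -0.1915] [0.1381 0.0971] 17.02569580078125
```

```bash
sed -i 's/radians(16.6)/radians(16.8)/; s/0.5705,-0.192,0.0/0.5693,-0.1923,0.0/' p.py
python3 - <<'E'
from p import *
st(); plan(np.array([.5980,-.1836,.104]),toolR(196.8),5)
E
```

```text
t 1.6 tcp [ 0.5974 -0.1799  0.2032] box [0.0305 0.0038 0.2032] F [-0.3 -0.7 -0.3] gap 0.0502
[[-0.003, -1.0, -0.002], [0.002, -0.002, 1.0], [-1.0, 0.003, 0.002]]
[[0.0198, 0.0, -0.0008], [0.02, 0.02, -0.03]]
[[0.0198, 0.0001, -0.0008], [0.02, 0.02, -0.04]]
[[0.0198, 0.0001, -0.0007], [0.02, 0.02, -0.03]]
[[0.0199, 0.0, -0.0008], [0.02, 0.01, -0.04]]
[[0.0198, 0.0001, -0.0007], [0.03, 0.02, -0.03]]
```

Request:
jog_arm([
  [0.05,[0.02,0,-0.001],[0,0,0]],
  [0.05,[0.02,0,-0.001],[0,0,0]],
  [0.04,[0.02,0,-0.001],[0,0,0]],
  [0.04,[0.015,0,0],[0,0,0]],
  [0.04,[0,0,0],[0,0,0]],
])

```text
time_s: 2.1
tcp_pos: [0.5956, -0.1852, 0.1277]
tool_rot: [-0.566, 0.423, 0.568, 0.422]
contact_force: [-0.4, 0.5, -1.0]
finger_gap: 0.0402
```

Run:
```python
from p import *
st(); plan(np.array([.5980,-.1836,.104]),toolR(196.8),2)
```

```text
t 2.1 tcp [ 0.5956 -0.1852  0.1277] box [ 0.0272 -0.0008  0.1277] F [-0.4  0.5 -1. ] gap 0.0402
[[-0.004, -1.0, 0.003], [0.002, 0.003, 1.0], [-1.0, 0.004, 0.002]]
[[0.0118, -0.0014, 0.0004], [-0.08, 0.06, -0.11]]
[[0.0119, -0.0014, 0.0004], [-0.08, 0.06, -0.11]]
```

Request:
jog_arm([
  [0.04,[0.012,-0.0015,0.0005],[-0.1,0.1,-0.1]],
  [0.04,[0.011,-0.0015,0.0005],[-0.1,0.1,-0.1]],
  [0.04,[0,0,0],[0,0,0]],
])

```text
time_s: 2.4
tcp_pos: [0.5991, -0.1827, 0.1053]
tool_rot: [0.569, -0.421, -0.567, -0.421]
contact_force: [-0.2, 0.7, 0.0]
finger_gap: 0.04
```

Run:
```python
from p import *; import cv2
st(); d=arm.get_image("wrist"); cv2.imwrite("pics/w2.png",d["color"][:,:,::-1])
```

```text
t 2.4 tcp [ 0.5991 -0.1827  0.1053] box [0.0313 0.0005 0.1053] F [-0.2  0.7  0. ] gap 0.04
[[0.001, -1.0, -0.002], [-0.002, -0.002, 1.0], [-1.0, -0.001, -0.002]]
```

View pics/w2.png

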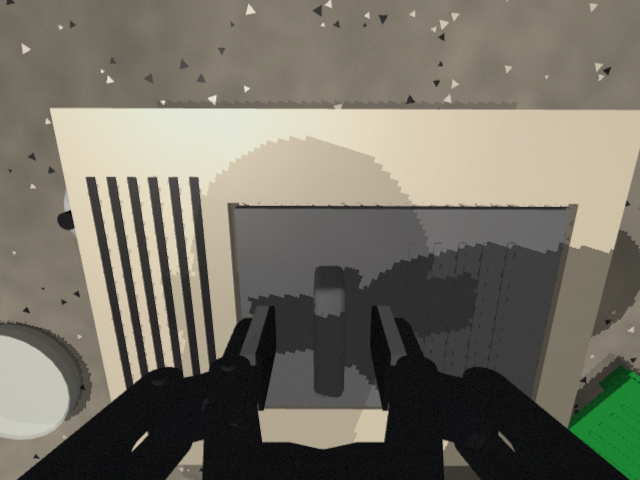

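The rib sits between the fingers, about 1 mm off centre. I'll correct that and close.

Request:
jog_arm([
  [0.03,[0.0015,0.001,0],[0,0,0]],
  [0.02,[0,0,0],[0,0,0]],
  [0.0,[0,0,0],[0,0,0]],
  [0.0,[0,0,0],[0,0,0]],
  [0.0,[0,0,0],[0,0,0]],
])

```text
time_s: 2.95
tcp_pos: [0.598, -0.184, 0.1065]
tool_rot: [0.569, -0.421, -0.567, -0.421]
contact_force: [-5.4, -1.1, 4.0]
finger_gap: 0.0107
```

Run:
```python
from p import *
st()
```

```text
t 2.95 tcp [ 0.598  -0.184   0.1065] box [ 0.0299 -0.0003  0.1065] F [-5.4 -1.1  4. ] gap 0.0107
[[0.002, -1.0, -0.002], [-0.004, -0.002, 1.0], [-1.0, -0.002, -0.004]]
```

Request:
jog_arm([
  [0.0,[-0.0034,0.0005,0],[0,0,-2]],
  [0.0,[-0.0034,0.0005,0],[0,0,-2]],
  [0.0,[0,0,0],[0,0,0]],
])

```text
time_s: 3.25
tcp_pos: [0.5963, -0.1846, 0.1135]
tool_rot: [0.584, -0.401, -0.551, -0.441]
contact_force: [-7.6, -2.1, 1.3]
finger_gap: 0.0108
```

Run:
```python
from p import *
st()
```

```text
t 3.25 tcp [ 0.5963 -0.1846  0.1135] box [ 0.0281 -0.0004  0.1135] F [-7.6 -2.1  1.3] gap 0.0108
[[0.074, -0.997, -0.001], [-0.003, -0.001, 1.0], [-0.997, -0.074, -0.004]]
```

Run:
```python
from p import *; import cv2
from h import *
d=arm.get_image("wrist"); cv2.imwrite("pics/w3.png",d["color"][:,:,::-1])
d=arm.get_image("side");cv2.imwrite("pics/s3.png",cv2.resize(d["color"][120:260,260:440,::-1],None,fx=4,fy=4));
```

```text
(no output)
```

View pics/w3.png

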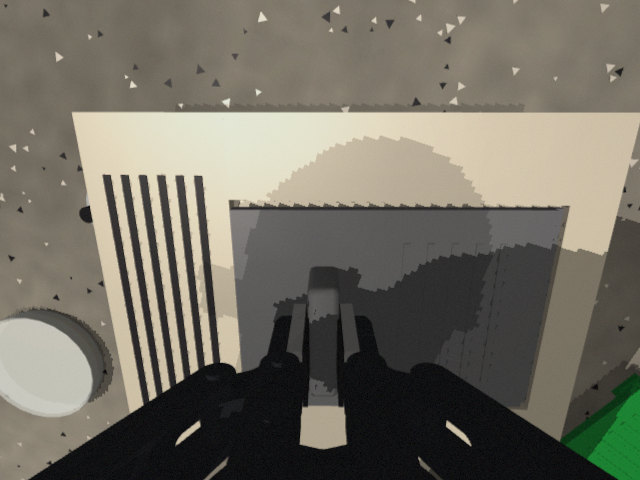

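View pics/s3.png

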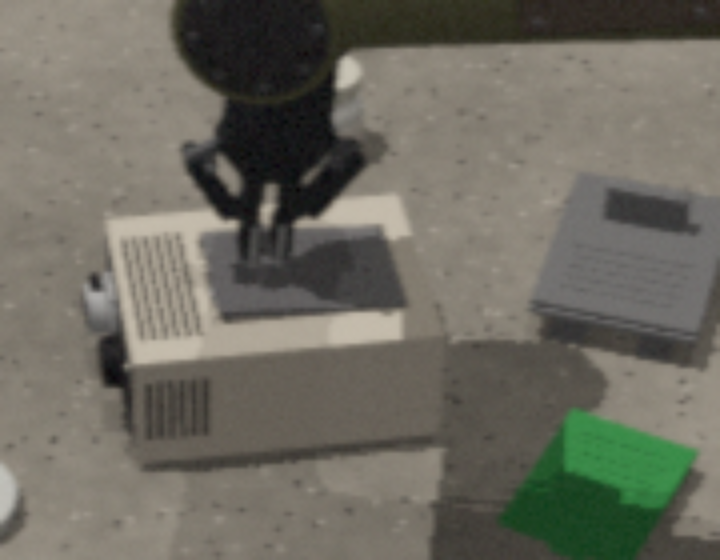

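The pads hold the rib and the cover's +x end has risen. I'll carry on along the arc, easing slightly towards -x.

Request:
jog_arm([
  [0.0,[-0.0034,0.0007,0],[0,0,-2]],
  [0.0,[-0.0034,0.0007,0],[0,0,-2]],
  [0.0,[-0.0034,0.0006,0],[0,0,-2]],
])

```text
time_s: 3.65
tcp_pos: [0.5957, -0.1845, 0.1238]
tool_rot: [0.606, -0.368, -0.526, -0.471]
contact_force: [1.3, -0.5, 1.0]
finger_gap: 0.0103
```

Run:
```python
from p import *
st()
```

```text
t 3.65 tcp [ 0.5957 -0.1845  0.1238] box [ 2.750e-02 -1.000e-04  1.238e-01] F [ 1.3 -0.5  1. ] gap 0.0103
[[0.183, -0.983, -0.002], [-0.004, -0.003, 1.0], [-0.983, -0.183, -0.004]]
```

Request:
jog_arm([
  [0.0,[-0.0034,0.0006,0],[0,0,-2]],
  [0.0,[-0.0034,0.0005,0],[0,0,-2]],
  [0.0,[-0.0034,0.0005,0],[0,0,-2]],
  [0.0,[-0.0034,0.0005,0],[0,0,-2]],
  [0.0,[-0.0034,0.0005,0],[0,0,-2]],
])

```text
time_s: 4.15
tcp_pos: [0.5888, -0.1865, 0.1393]
tool_rot: [0.635, -0.314, -0.483, -0.514]
contact_force: [2.8, 0.6, 3.2]
finger_gap: 0.0104
```

Request:
jog_arm([
  [0.0,[-0.0034,0.0005,0],[0,0,-2]],
  [0.0,[-0.0034,0.0005,0],[0,0,-2]],
  [0.0,[0,0,0],[0,0,0]],
])

```text
time_s: 4.45
tcp_pos: [0.5849, -0.1878, 0.1452]
tool_rot: [0.645, -0.292, -0.465, -0.531]
contact_force: [2.2, 1.6, 3.1]
finger_gap: 0.0105
```

Run:
```python
from p import *; import cv2
st()
a=np.radians(23.5);p=np.array([98,12.5]);print(-68+98*np.cos(a)-12.5*np.sin(a), 94+98*np.sin(a)+12.5*np.cos(a))
d=arm.get_image("side");cv2.imwrite("pics/s4.png",cv2.resize(d["color"][120:260,260:440,::-1],None,fx=4,fy=4))
```

```text
t 4.45 tcp [ 0.5849 -0.1878  0.1452] box [ 0.0163 -0.0002  0.1452] F [2.2 1.6 3.1] gap 0.0105
[[0.413, -0.911, -0.001], [-0.003, -0.003, 1.0], [-0.911, -0.413, -0.004]]
16.887523928176584 144.5406596844882
```

View pics/s4.png

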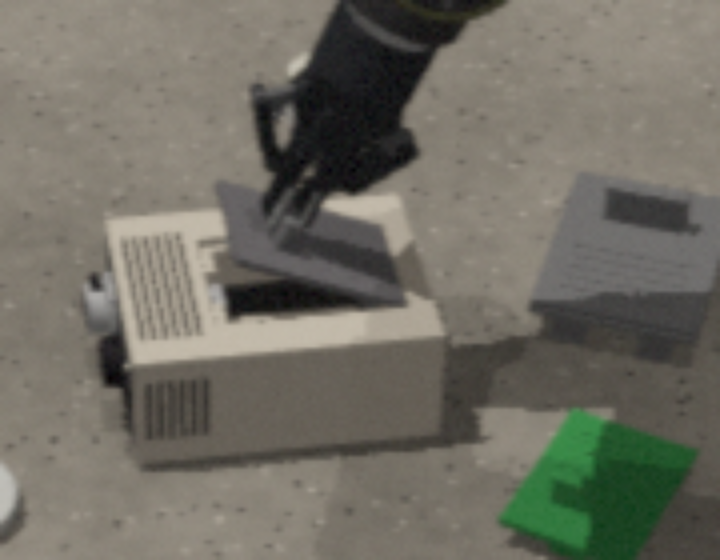

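The cover is tilted 24° and its hooks are still in. Now 14 mm to the box's +x, then lift.

Request:
jog_arm([
  [0.0,[0.0019,-0.0043,0],[0,0,0]],
  [0.0,[0.0019,-0.0043,0],[0,0,0]],
  [0.0,[0.0019,-0.0043,0],[0,0,0]],
  [0.0,[0.0,0.0,0],[0,0,0]],
])

```text
time_s: 4.9
tcp_pos: [0.5991, -0.1832, 0.1438]
tool_rot: [0.645, -0.293, -0.467, -0.529]
contact_force: [-1.6, -1.3, 3.8]
finger_gap: 0.0104
```

Request:
jog_arm([
  [0.0,[-0.0046,-0.0021,0],[0,0,0]],
  [0.0,[-0.0046,-0.0021,0],[0,0,0]],
  [0.0,[0,0,0],[0,0,0]],
])

```text
time_s: 5.2
tcp_pos: [0.599, -0.1831, 0.1549]
tool_rot: [0.645, -0.293, -0.466, -0.53]
contact_force: [0.5, -0.1, -0.9]
finger_gap: 0.0107
```

Run:
```python
from p import *
st()
```

```text
t 5.2 tcp [ 0.599  -0.1831  0.1549] box [0.0311 0.0002 0.1549] F [ 0.5 -0.1 -0.9] gap 0.0107
[[0.41, -0.912, -0.002], [-0.002, -0.003, 1.0], [-0.912, -0.41, -0.003]]
```

Request:
jog_arm([
  [0.0,[-0.03,-0.0137,0],[0,0,0]],
  [0.0,[-0.03,-0.0137,0],[0,0,0]],
])

```text
time_s: 5.4
tcp_pos: [0.5984, -0.1826, 0.2195]
tool_rot: [0.644, -0.294, -0.468, -0.53]
contact_force: [1.1, -0.0, 0.3]
finger_gap: 0.0105
```

Run:
```python
from p import *
st(); plan(np.array([.559,.074,.2]),toolR(196.8))
```

```text
t 5.4 tcp [ 0.5984 -0.1826  0.2195] box [0.0306 0.0009 0.2195] F [ 1.1 -0.   0.3] gap 0.0105
[[0.408, -0.913, -0.002], [-0.001, -0.002, 1.0], [-0.913, -0.408, -0.002]]
[[0.0054, -0.0043, 0.0428], [0.02, -0.01, 4.01]]
[[0.0051, -0.0047, 0.0428], [0.02, -0.01, 4.01]]
[[0.0048, -0.005, 0.0429], [0.02, -0.01, 4.01]]
[[0.0044, -0.0053, 0.0428], [0.02, -0.01, 4.01]]
[[0.004, -0.0056, 0.0429], [0.02, -0.02, 4.01]]
[[0.0037, -0.0059, 0.0428], [0.03, -0.02, 4.0]]
```

Request:
jog_arm([
  [0.0,[0.005,-0.0045,0.043],[0,0,4]],
  [0.0,[0.005,-0.0045,0.043],[0,0,4]],
  [0.0,[0.005,-0.005,0.043],[0,0,4]],
  [0.0,[0.004,-0.005,0.043],[0,0,4]],
  [0.0,[0.004,-0.0055,0.043],[0,0,4]],
])

```text
time_s: 5.9
tcp_pos: [0.5646, 0.0333, 0.2045]
tool_rot: [0.584, -0.401, -0.552, -0.44]
contact_force: [1.3, -0.9, -0.8]
finger_gap: 0.0104
```

Request:
jog_arm([
  [0.0,[0.004,-0.006,0.043],[0,0,4]],
  [0.0,[0.03,0,0],[0,0,0]],
  [0.0,[0.0,0,0],[0,0,0]],
])

```text
time_s: 6.2
tcp_pos: [0.5569, 0.0757, 0.1656]
tool_rot: [-0.568, 0.422, 0.569, 0.419]
contact_force: [-0.6, -0.2, -3.1]
finger_gap: 0.011
```

Run:
```python
from p import *; import cv2
d=arm.get_image("side");cv2.imwrite("pics/s5.png",d["color"][:,:,::-1])
d=arm.get_image("wrist");cv2.imwrite("pics/w5.png",d["color"][:,:,::-1])
st(); plan(np.array([.559,.074,.040]),toolR(196.8))
```

```text
t 6.3 tcp [0.5587 0.0738 0.1706] box [0.0668 0.2579 0.1706] F [-0.1  0.2 -0.3] gap 0.0103
[[0.002, -1.0, -0.002], [-0.004, -0.002, 1.0], [-1.0, -0.002, -0.004]]
[[0.0435, -0.0, 0.0002], [0.04, -0.08, 0.05]]
[[0.0436, -0.0001, 0.0001], [0.03, -0.08, 0.04]]
[[0.0435, -0.0001, 0.0001], [0.04, -0.07, 0.05]]
```

View pics/s5.png

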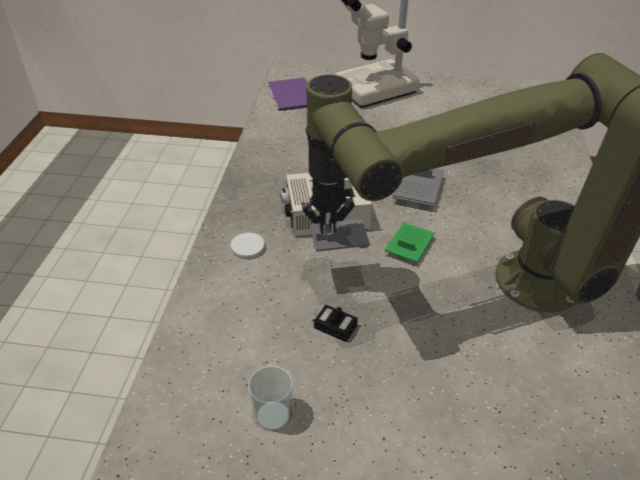

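View pics/w5.png

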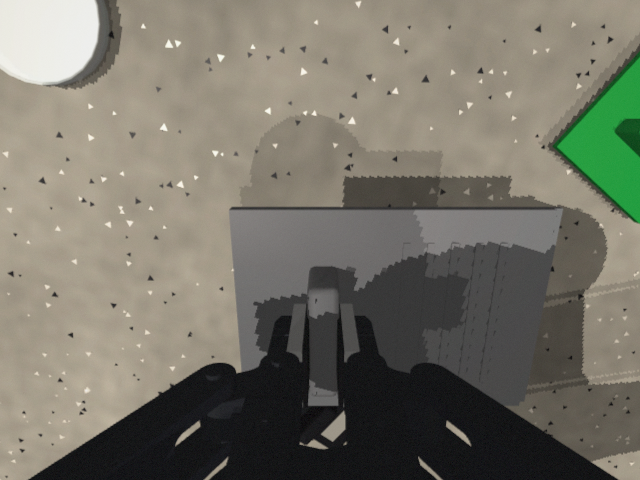

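The cover is held over clear bench. Lowering it.

Request:
jog_arm([
  [0.0,[0.04,0,0],[0,0,0]],
  [0.0,[0.04,0,0],[0,0,0]],
  [0.0,[0.035,0,0],[0,0,0]],
  [0.0,[0.015,0,0],[0,0,0]],
  [0.0,[0,0,0],[0,0,0]],
])

```text
time_s: 6.8
tcp_pos: [0.5589, 0.0729, 0.0401]
tool_rot: [0.569, -0.422, -0.566, -0.421]
contact_force: [-0.0, -0.8, -0.9]
finger_gap: 0.0104
```

Request:
jog_arm([
  [0.0,[0.003,0,0],[0,0,0]],
  [0.0,[0.003,0,0],[0,0,0]],
  [0.0,[0.002,0,0],[0,0,0]],
])

```text
time_s: 7.1
tcp_pos: [0.5604, 0.0743, 0.0343]
tool_rot: [0.57, -0.42, -0.566, -0.422]
contact_force: [-0.2, -1.4, -2.0]
finger_gap: 0.0103
```

Request:
jog_arm([
  [0.0,[0.0015,0,0],[0,0,0]],
  [0.0,[0.0015,0,0],[0,0,0]],
  [0.0,[0,0,0],[0,0,0]],
])

```text
time_s: 7.4
tcp_pos: [0.5599, 0.0741, 0.0305]
tool_rot: [0.57, -0.42, -0.566, -0.421]
contact_force: [-1.4, 0.3, 1.7]
finger_gap: 0.0105
```

Request:
jog_arm([
  [0.03,[0,0,0],[0,0,0]],
  [0.04,[0,0,0],[0,0,0]],
  [0.045,[-0.01,0,0],[0,0,0]],
  [0.05,[-0.04,0,0],[0,0,0]],
  [0.06,[-0.045,0,0],[0,0,0]],
])

```text
time_s: 7.9
tcp_pos: [0.5581, 0.0737, 0.125]
tool_rot: [0.569, -0.422, -0.567, -0.42]
contact_force: [1.1, 1.0, 0.3]
finger_gap: 0.0603
```

Run:
```python
from p import *
st(); s=arm.observe(); print(np.round(s['joint_positions'],2)); plan(np.array([.5187,.2335,.16]),toolR(180-20.5))
```

```text
t 7.9 tcp [0.5581 0.0737 0.125 ] box [0.0662 0.2579 0.125 ] F [1.1 1.  0.3] gap 0.0603
[[0.0, -1.0, -0.002], [-0.004, -0.002, 1.0], [-1.0, -0.0, -0.004]]
[ 0.49 -0.05 -0.2   0.   -1.42 -0.2 ]
[[-0.0071, -0.0017, 0.0328], [7.48, -0.04, 0.02]]
[[-0.0071, 0.0025, 0.0328], [7.48, -0.04, 0.02]]
[[-0.0071, 0.0068, 0.0322], [7.48, -0.05, 0.02]]
[[-0.0071, 0.0109, 0.031], [7.49, -0.04, 0.02]]
[[-0.007, 0.0149, 0.0294], [7.48, -0.05, 0.01]]
```

Request:
jog_arm([
  [0.06,[-0.007,-0.002,0.033],[7.5,0,0]],
  [0.06,[-0.007,0.0025,0.033],[7.5,0,0]],
  [0.05,[-0.007,0.007,0.032],[7.5,0,0]],
  [0.05,[-0.007,0.011,0.031],[7.5,0,0]],
  [0.05,[-0.007,0.015,0.029],[7.5,0,0]],
])

```text
time_s: 8.4
tcp_pos: [0.519, 0.2351, 0.1605]
tool_rot: [-0.403, 0.581, 0.399, 0.584]
contact_force: [0.1, 0.2, 0.5]
finger_gap: 0.0499
```

Request:
jog_arm([
  [0.05,[0,0,0],[0,0,0]],
])

```text
time_s: 8.5
tcp_pos: [0.519, 0.237, 0.161]
tool_rot: [-0.404, 0.58, 0.401, 0.583]
contact_force: [-0.1, 0.3, 0.6]
finger_gap: 0.05
```

Run:
```python
from p import *; import cv2
from h import *
d=arm.get_image("wrist");cv2.imwrite("pics/w6.png",d["color"][:,:,::-1]); W=pts(d); z=W[:,:,2].copy(); z[400:]=0
def rect(m,h,n):
    cs,_=cv2.findContours(m.astype(np.uint8),cv2.RETR_EXTERNAL,cv2.CHAIN_APPROX_NONE)
    for c in sorted(cs,key=cv2.contourArea)[::-1][:3]:
        P=np.array([ray(d,u,v,h)[:2] for u,v in c[:,0]],np.float32); r=cv2.minAreaRect(P); print(n,c[:,0].mean(0).round(),np.round(r[0],4),np.round(r[1],4),r[2])
rect((z>.046)&(z<.062)&(W[:,:,1]>.17),.054,"rib"); rect((z>.026)&(z<.038)&(W[:,:,1]>.17),.032,"body")
st()
```

```text
rib [327. 235.] [0.5148 0.233 ] [0.0446 0.0117] 69.17957305908203
body [327. 226.] [0.5149 0.2331] [0.0617 0.0914] 69.40703582763672
t 8.55 tcp [0.5191 0.2356 0.1604] box [0.0756 0.4241 0.1604] F [ 0.9 -0.6  1.1] gap 0.0502
[[0.005, -0.796, 0.605], [-0.003, 0.605, 0.796], [-1.0, -0.006, 0.001]]
```

View pics/w6.png

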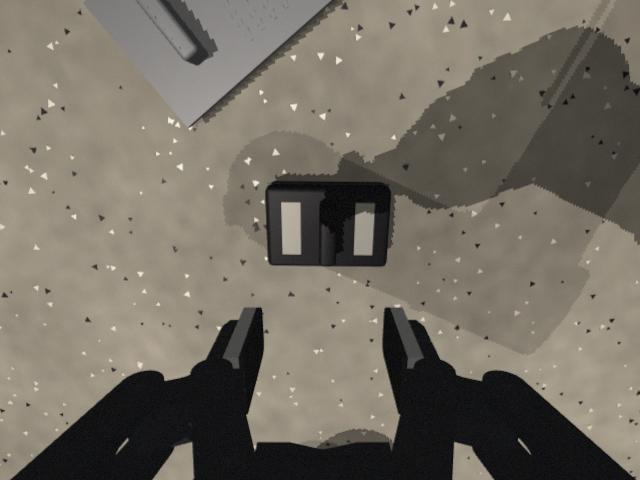

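The wrist view shows the pack at (327,226) with its rib in the middle, centred at about (0.515, 0.233) and yawed -20.7°.

Run:
```python
from p import *
plan(np.array([.516,.2333,.036]),toolR(180-20.7),3)
```

```text
[[0.0415, 0.0009, -0.0011], [0.09, 0.01, 0.11]]
[[0.0414, 0.0009, -0.0011], [0.08, 0.01, 0.11]]
[[0.0415, 0.0008, -0.0011], [0.09, 0.01, 0.1]]
```

Request:
jog_arm([
  [0.05,[0.04,0.001,-0.001],[0.1,0,0.1]],
  [0.04,[0.04,0.001,-0.001],[0.1,0,0.1]],
  [0.04,[0.02,0.001,-0.001],[0,0,0.1]],
  [0.04,[0,0,0],[0,0,0]],
])

```text
time_s: 8.95
tcp_pos: [0.5141, 0.2299, 0.0556]
tool_rot: [-0.402, 0.585, 0.402, 0.579]
contact_force: [0.7, 1.0, 0.9]
finger_gap: 0.0402
```

Run:
```python
from p import *; import cv2
d=arm.get_image("wrist");cv2.imwrite("pics/w7.png",d["color"][:,:,::-1])
st();plan(np.array([.516,.2333,.036]),toolR(180-20.7),1)
```

```text
t 9.0 tcp [0.5155 0.2307 0.0585] box [0.0708 0.4205 0.0585] F [0.9 0.4 1.1] gap 0.0401
[[-0.003, -0.792, 0.61], [-0.002, 0.61, 0.792], [-1.0, 0.001, -0.003]]
[[0.0225, 0.0005, 0.0027], [-0.08, -0.18, -0.07]]
```

View pics/w7.png

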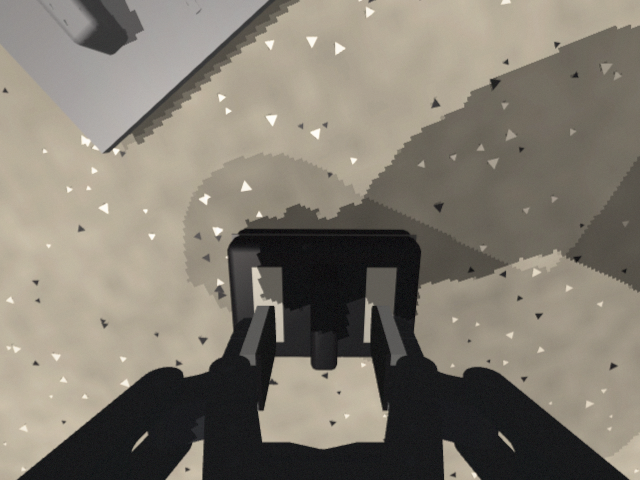

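Request:
jog_arm([
  [0.04,[0.012,0.0005,0.0025],[0,0,0]],
  [0.04,[0.009,0,0],[0,0,0]],
  [0.03,[0,0,0],[0,0,0]],
])

```text
time_s: 9.3
tcp_pos: [0.5157, 0.2342, 0.0371]
tool_rot: [-0.401, 0.583, 0.402, 0.581]
contact_force: [-0.2, 0.7, 0.7]
finger_gap: 0.0299
```

Request:
jog_arm([
  [0.02,[0,0,0],[0,0,0]],
  [0.0,[0,0,0],[0,0,0]],
  [0.0,[0,0,0],[0,0,0]],
])

```text
time_s: 9.6
tcp_pos: [0.5166, 0.2347, 0.039]
tool_rot: [-0.402, 0.582, 0.402, 0.582]
contact_force: [-0.3, 0.6, 1.4]
finger_gap: 0.0103
```

Run:
```python
from p import *; import cv2
st()
```

```text
t 9.6 tcp [0.5166 0.2347 0.039 ] box [0.073  0.4241 0.039 ] F [-0.3  0.6  1.4] gap 0.0103
[[0.001, -0.793, 0.61], [0.0, 0.61, 0.793], [-1.0, -0.0, 0.0]]
```

Request:
jog_arm([
  [0.0,[-0.02,0,0],[0,0,0]],
  [0.0,[-0.045,0,0],[0,0,0]],
  [0.0,[-0.048,0,0],[0,0,0]],
  [0.0,[-0.048,0,0],[0,0,0]],
])

```text
time_s: 10.0
tcp_pos: [0.5157, 0.2343, 0.2003]
tool_rot: [-0.402, 0.583, 0.402, 0.581]
contact_force: [1.1, 0.2, -2.2]
finger_gap: 0.0103
```

Run:
```python
from p import *; import cv2
st(); plan(BO+RB@np.array([0,.0015,.22]),toolR(196.8),10)
```

```text
t 10.0 tcp [0.5157 0.2343 0.2003] box [0.072  0.4238 0.2003] F [ 1.1  0.2 -2.2] gap 0.0103
[[-0.002, -0.792, 0.61], [-0.0, 0.61, 0.792], [-1.0, 0.001, -0.002]]
[[-0.0019, -0.0201, -0.0379], [-3.76, -0.01, -0.01]]
[[-0.002, -0.0175, -0.0391], [-3.76, -0.01, -0.01]]
[[-0.0019, -0.0149, -0.0402], [-3.76, -0.01, -0.01]]
[[-0.002, -0.0123, -0.041], [-3.76, -0.0, -0.01]]
[[-0.002, -0.0095, -0.0418], [-3.76, -0.01, -0.01]]
[[-0.0019, -0.0068, -0.0423], [-3.76, -0.0, -0.01]]
[[-0.002, -0.004, -0.0426], [-3.76, -0.0, -0.01]]
[[-0.0019, -0.0012, -0.0428], [-3.75, -0.01, -0.01]]
[[-0.002, 0.0016, -0.0428], [-3.76, -0.0, -0.01]]
[[-0.0019, 0.0044, -0.0426], [-3.75, -0.01, -0.02]]
```

Request:
jog_arm([
  [0.0,[-0.002,-0.02,-0.038],[-3.8,0,0]],
  [0.0,[-0.002,-0.0175,-0.039],[-3.8,0,0]],
  [0.0,[-0.002,-0.015,-0.04],[-3.8,0,0]],
  [0.0,[-0.002,-0.012,-0.041],[-3.8,0,0]],
  [0.0,[-0.002,-0.0095,-0.042],[-3.8,0,0]],
])

```text
time_s: 10.5
tcp_pos: [0.5424, 0.0206, 0.2089]
tool_rot: [-0.493, 0.507, 0.493, 0.507]
contact_force: [1.2, 0.1, -2.1]
finger_gap: 0.0103
```

Request:
jog_arm([
  [0.0,[-0.002,-0.007,-0.042],[-3.7,0,0]],
  [0.0,[-0.002,-0.004,-0.043],[-3.7,0,0]],
  [0.0,[0,-0.001,-0.043],[-3.7,0,0]],
  [0.0,[0,0.0015,-0.043],[-3.7,0,0]],
  [0.0,[0,0.0045,-0.043],[-3.7,0,0]],
])

```text
time_s: 11.0
tcp_pos: [0.5697, -0.1928, 0.2127]
tool_rot: [-0.567, 0.421, 0.568, 0.421]
contact_force: [1.3, 0.0, -3.6]
finger_gap: 0.0104
```

Request:
jog_arm([
  [0.0,[0,0,0],[0,0,0]],
  [0.0,[0,0,0],[0,0,0]],
])

```text
time_s: 11.2
tcp_pos: [0.5695, -0.1921, 0.2121]
tool_rot: [-0.566, 0.423, 0.568, 0.422]
contact_force: [-0.7, 0.1, -2.6]
finger_gap: 0.0102
```

Run:
```python
from p import *; import cv2
st(); plan(BO+RB@np.array([0,.0015,.16]),toolR(196.8),2)
d=arm.get_image("wrist");np.savez("w8.npz",**d);cv2.imwrite("pics/w8.png",d["color"][:,:,::-1])
```

```text
t 11.2 tcp [ 0.5695 -0.1921  0.2121] box [2.000e-04 1.000e-04 2.121e-01] F [-0.7  0.1 -2.6] gap 0.0102
[[-0.002, -1.0, 0.004], [0.001, 0.004, 1.0], [-1.0, 0.002, 0.001]]
[[0.0261, 0.0001, 0.0006], [-0.12, 0.03, -0.07]]
[[0.026, 0.0001, 0.0007], [-0.11, 0.03, -0.06]]
```

View pics/w8.png

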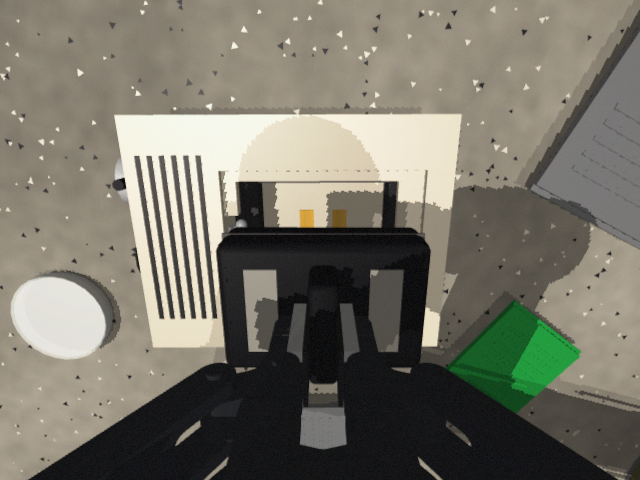

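Run:
```python
from p import *
from h import *
d=dict(np.load("w8.npz")); W=pts(d); B=(W-BO)@RB
z=B[:,:,2]
for u in (245,270,380,400):
    col=[(v,B[v,u].round(4).tolist()) for v in (228,232,236,240,246,255)]
    print(u,col)
m=(z>.18)&(z<.215); m[300:]=0; Q=B[m]; print("pack top x",np.percentile(Q[:,0],[1,99]),"ymax",np.percentile(Q[:,1],[99]), np.median(z[m]))
# opening & recess edges by depth
for v in (200,210,220):
    r=z[v]; j=np.where(np.abs(np.diff(r))>.004)[0]; print(v,[(int(k),B[v,k].round(4).tolist()) for k in j if 205<k<440])
for u in (300,330,360):
    c=z[:,u]; print(u,[(v,B[v,u].round(4).tolist()) for v in range(100,190) if abs(c[v+1]-c[v])>.003])
```

```text
245 [(228, [0.0377, -0.0322, 0.1802]), (232, [0.0366, -0.032, 0.1861]), (236, [0.0351, -0.0324, 0.194]), (240, [0.0339, -0.0324, 0.1998]), (246, [0.0332, -0.0312, 0.2043]), (255, [0.0332, -0.0276, 0.2056])]
270 [(228, [0.026, -0.0317, 0.1784]), (232, [0.0251, -0.0317, 0.1855]), (236, [0.0239, -0.0325, 0.1946]), (240, [0.0233, -0.0321, 0.1992]), (246, [0.0228, -0.0309, 0.2037]), (255, [0.0225, -0.028, 0.2068])]
380 [(228, [-0.0272, -0.0316, 0.179]), (232, [-0.0261, -0.0317, 0.1863]), (236, [-0.0252, -0.0316, 0.1925]), (240, [-0.0242, -0.0318, 0.199]), (246, [-0.0236, -0.0308, 0.2041]), (255, [-0.0233, -0.0278, 0.2068])]
400 [(228, [-0.0369, -0.0314, 0.1785]), (232, [-0.0352, -0.0319, 0.187]), (236, [-0.0341, -0.0317, 0.1929]), (240, [-0.0329, -0.0318, 0.1992]), (246, [-0.0319, -0.0308, 0.2043]), (255, [-0.0318, -0.0274, 0.206])]
pack top x [-0.04358232  0.04478978] ymax [-0.0074353] 0.20572688140672707
200 [(237, [0.0604, -0.028, 0.0922]), (239, [0.0604, -0.0268, 0.0861]), (257, [0.0513, -0.0222, 0.0639]), (258, [0.0514, -0.0212, 0.0591]), (259, [0.0513, -0.0203, 0.0547]), (260, [0.05
[... 923 characters left out ...]
82, [-0.0505, 0.0005, 0.0402]), (383, [-0.0506, -0.0008, 0.0451]), (384, [-0.0506, -0.0021, 0.05]), (385, [-0.0504, -0.0036, 0.0561]), (394, [-0.0565, -0.0052, 0.0623])]
300 [(105, [0.0196, -0.0934, 0.0019]), (114, [0.0197, -0.086, 0.0016]), (130, [0.0148, -0.075, 0.0989]), (170, [0.0152, -0.0498, 0.1021]), (181, [0.0157, -0.0415, 0.0951]), (182, [0.0176, -0.036, 0.0639])]
330 [(114, [-0.0066, -0.0859, 0.0019]), (170, [-0.0046, -0.0497, 0.1018]), (181, [-0.0048, -0.0415, 0.0956]), (182, [-0.0054, -0.0359, 0.0639])]
360 [(114, [-0.0331, -0.0858, 0.0013]), (119, [-0.0236, -0.0815, 0.1017]), (170, [-0.0246, -0.0494, 0.1005]), (180, [-0.0253, -0.0421, 0.0953]), (182, [-0.0286, -0.0356, 0.0627])]
```

The pocket edges in the picture match the box frame to within about 0.5 mm, and the pack hangs 1 mm to -y of the TCP. Descending in steps.

Request:
jog_arm([
  [0.0,[0.03,0,0.0007],[-0.1,0,0]],
  [0.0,[0.03,0,0.0006],[-0.1,0,0]],
  [0.0,[0.03,0,0],[0,0,0]],
  [0.0,[0,0,0],[0,0,0]],
])

```text
time_s: 11.65
tcp_pos: [0.567, -0.1879, 0.118]
tool_rot: [-0.565, 0.422, 0.571, 0.419]
contact_force: [-0.1, 1.1, -4.1]
finger_gap: 0.0104
```

Run:
```python
from p import *; import cv2
st(); plan(BO+RB@np.array([0,.0014,.075]),toolR(196.8),2)
d=arm.get_image("wrist");cv2.imwrite("pics/w9.png",d["color"][:,:,::-1])
```

```text
t 11.65 tcp [ 0.567  -0.1879  0.118 ] box [-0.001   0.0049  0.118 ] F [-0.1  1.1 -4.1] gap 0.0104
[[-0.008, -1.0, -0.003], [0.005, -0.003, 1.0], [-1.0, 0.008, 0.005]]
[[0.0215, -0.0006, -0.0019], [0.09, 0.13, -0.23]]
[[0.0215, -0.0006, -0.0018], [0.1, 0.14, -0.23]]
```

View pics/w9.png

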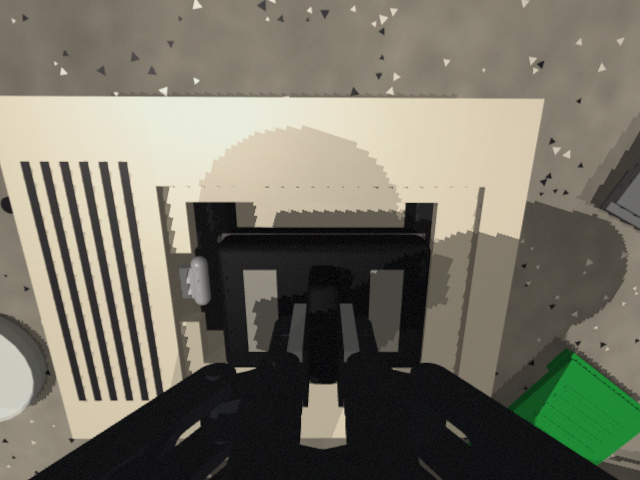

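Request:
jog_arm([
  [0.0,[0.005,-0.0005,-0.001],[0,0,-0.2]],
  [0.0,[0.0,0,0],[0,0,0]],
])

```text
time_s: 11.9
tcp_pos: [0.5711, -0.1907, 0.12]
tool_rot: [0.57, -0.42, -0.567, -0.422]
contact_force: [-0.6, 0.4, -2.9]
finger_gap: 0.0105
```

Run:
```python
from p import *; import cv2
st(); plan(BO+RB@np.array([0,.0014,.075]),toolR(196.8),2)
```

```text
t 11.9 tcp [ 0.5711 -0.1907  0.12  ] box [0.0022 0.001  0.12  ] F [-0.6  0.4 -2.9] gap 0.0105
[[0.005, -1.0, -0.002], [-0.001, -0.002, 1.0], [-1.0, -0.005, -0.001]]
[[0.0225, 0.0012, 0.0002], [0.07, -0.03, 0.15]]
[[0.0225, 0.0012, 0.0002], [0.07, -0.04, 0.15]]
```

Request:
jog_arm([
  [0.0,[0.012,0.0007,0],[0,0,0.1]],
  [0.0,[0.012,0,0],[0,0,0]],
  [0.0,[0.012,0,0],[0,0,0]],
  [0.0,[0.005,0,0],[0,0,0]],
  [0.0,[0,0,0],[0,0,0]],
])

```text
time_s: 12.4
tcp_pos: [0.5692, -0.1911, 0.0763]
tool_rot: [-0.568, 0.421, 0.568, 0.421]
contact_force: [0.5, 0.4, -2.7]
finger_gap: 0.01
```

Run:
```python
from p import *; import cv2
st()
```

```text
t 12.4 tcp [ 0.5692 -0.1911  0.0763] box [0.0003 0.0011 0.0763] F [ 0.5  0.4 -2.7] gap 0.01
[[-0.0, -1.0, -0.002], [0.0, -0.002, 1.0], [-1.0, 0.0, 0.0]]
```

Request:
jog_arm([
  [0.0,[0.0015,0,0],[0,0,0]],
  [0.0,[0.0015,0,0],[0,0,0]],
  [0.0,[0.001,0,0],[0,0,0]],
  [0.0,[0,0,0],[0,0,0]],
])

```text
time_s: 12.8
tcp_pos: [0.57, -0.1912, 0.075]
tool_rot: [0.569, -0.421, -0.567, -0.421]
contact_force: [-2.5, 1.4, 5.2]
finger_gap: 0.0102
```

The pack is on the floor: the vertical force swung from -2.7 to +5 N. Releasing.

Request:
jog_arm([
  [0.03,[0,0,0],[0,0,0]],
  [0.035,[0,0,0],[0,0,0]],
  [0.035,[-0.015,0,0],[0,0,0]],
  [0.035,[-0.045,0,0],[0,0,0]],
  [0.035,[-0.045,0,0],[0,0,0]],
])

```text
time_s: 13.3
tcp_pos: [0.569, -0.1913, 0.1799]
tool_rot: [-0.568, 0.421, 0.568, 0.421]
contact_force: [0.7, -0.4, -0.1]
finger_gap: 0.0349
```

Request:
jog_arm([
  [0.04,[-0.03,0,0],[0,0,0]],
  [0.04,[0,0,-0.0],[0,0,0]],
])

```text
time_s: 13.5
tcp_pos: [0.5715, -0.1921, 0.216]
tool_rot: [0.572, -0.419, -0.564, -0.423]
contact_force: [1.2, -0.8, 1.0]
finger_gap: 0.04
```

Run:
```python
from p import *; import cv2
from h import *
st()
d=arm.get_image("wrist");np.savez("w10.npz",**d);cv2.imwrite("pics/w10.png",d["color"][:,:,::-1])
W=pts(d); B=(W-BO)@RB; z=B[:,:,2]; z[380:]=0
def rect(m,h,n):
    cs,_=cv2.findContours(m.astype(np.uint8),cv2.RETR_EXTERNAL,cv2.CHAIN_APPROX_NONE); c=max(cs,key=cv2.contourArea)
    P=np.array([((ray(d,u,v,h)-BO)@RB)[:2] for u,v in c[:,0]],np.float32); r=cv2.minAreaRect(P); print(n,np.round(r[0],4),np.round(r[1],4),r[2])
k=(np.abs(B[:,:,0])<.04)&(np.abs(B[:,:,1])<.035)
rect((z>.083)&(z<.097)&k,.09,"rib"); 
k=(np.abs(B[:,:,0])<.049)&(np.abs(B[:,:,1])<.0345)
m=(z>.064)&(z<.074)&k; rect(m,.068,"body"); Q=B[m]; A=np.c_[Q[:,:2],np.ones(len(Q))]; print(np.linalg.lstsq(A,Q[:,2],rcond=None)[0])
```

```text
t 13.5 tcp [ 0.5715 -0.1921  0.216 ] box [ 0.0022 -0.0004  0.216 ] F [ 1.2 -0.8  1. ] gap 0.04
[[0.01, -1.0, -0.002], [-0.006, -0.002, 1.0], [-1.0, -0.01, -0.006]]
rib [ 0.0015 -0.0011] [0.0448 0.0117] 89.86495971679688
body [ 0.0016 -0.0008] [0.0911 0.0611] 0.18443453311920166
[-0.00051594  0.00908881  0.06894623]
```

View pics/w10.png

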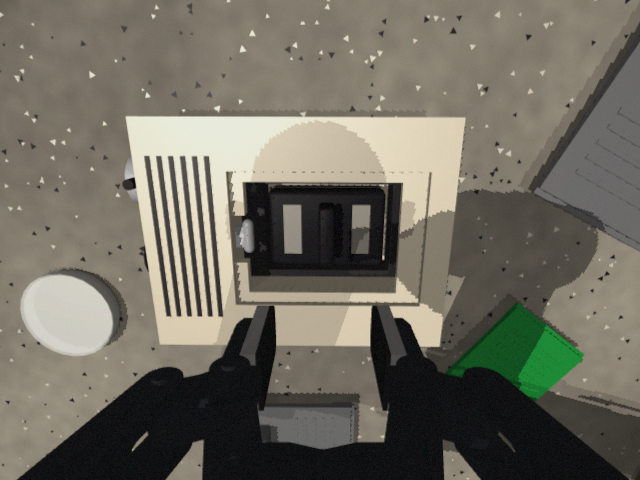

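The pack lies flat in the pocket, within about 2 mm of the middle, rib up. Now the cover.

Run:
```python
from p import *
plan(np.array([.5595,.0741,.15]),toolR(196.8),6)
```

```text
[[0.0104, -0.011, 0.0429], [0.02, -0.03, 0.07]]
[[0.0104, -0.011, 0.0429], [0.02, -0.03, 0.07]]
[[0.0104, -0.011, 0.0429], [0.02, -0.03, 0.06]]
[[0.0104, -0.011, 0.0429], [0.01, -0.03, 0.07]]
[[0.0104, -0.011, 0.043], [0.02, -0.02, 0.06]]
[[0.0104, -0.011, 0.0429], [0.01, -0.03, 0.07]]
```

Request:
jog_arm([
  [0.05,[0,-0.011,0.043],[0,0,0]],
  [0.05,[0,-0.011,0.043],[0,0,0]],
  [0.05,[0.01,-0.011,0.043],[0,0,0]],
  [0.05,[0.015,-0.011,0.043],[0,0,0]],
  [0.05,[0.02,-0.011,0.043],[0,0,0]],
])

```text
time_s: 14.05
tcp_pos: [0.5593, 0.0323, 0.1631]
tool_rot: [0.569, -0.421, -0.568, -0.422]
contact_force: [1.6, 0.5, 0.3]
finger_gap: 0.0501
```

Request:
jog_arm([
  [0.05,[0.02,-0.011,0.043],[0,0,0]],
  [0.05,[0,0,0],[0,0,0]],
  [0.05,[0,0,0],[0,0,0]],
])

```text
time_s: 14.35
tcp_pos: [0.557, 0.0756, 0.1422]
tool_rot: [-0.568, 0.421, 0.569, 0.42]
contact_force: [0.3, -0.6, 0.9]
finger_gap: 0.0497
```

Run:
```python
from p import *; import cv2
from h import *
st()
d=arm.get_image("wrist");cv2.imwrite("pics/w11.png",d["color"][:,:,::-1])
W=pts(d); z=W[:,:,2].copy(); z[420:]=0
def rect(m,h,n):
    cs,_=cv2.findContours(m.astype(np.uint8),cv2.RETR_EXTERNAL,cv2.CHAIN_APPROX_NONE); c=max(cs,key=cv2.contourArea)
    P=np.array([ray(d,u,v,h)[:2] for u,v in c[:,0]],np.float32); r=cv2.minAreaRect(P); print(n,np.round(r[0],4),np.round(r[1],4),r[2])
rect((z>.04)&(z<.056)&(W[:,:,1]>.03),.048,"rib"); rect((z>.018)&(z<.03)&(W[:,:,1]>-.02),.024,"plate")
plan(np.array([.5595,.0741,.031]),toolR(196.8),3)
```

```text
t 14.35 tcp [0.557  0.0756 0.1422] box [0.0657 0.26   0.1422] F [ 0.3 -0.6  0.9] gap 0.0497
[[-0.001, -1.0, -0.004], [-0.001, -0.004, 1.0], [-1.0, 0.001, -0.001]]
rib [0.5603 0.0741] [0.0118 0.0486] 17.273448944091797
plate [0.5317 0.0665] [0.1355 0.0969] 16.932384490966797
[[0.0374, -0.0005, -0.0004], [0.05, -0.01, 0.01]]
[[0.0374, -0.0006, -0.0004], [0.05, -0.02, 0.0]]
[[0.0373, -0.0005, -0.0004], [0.05, -0.01, 0.01]]
```

View pics/w11.png

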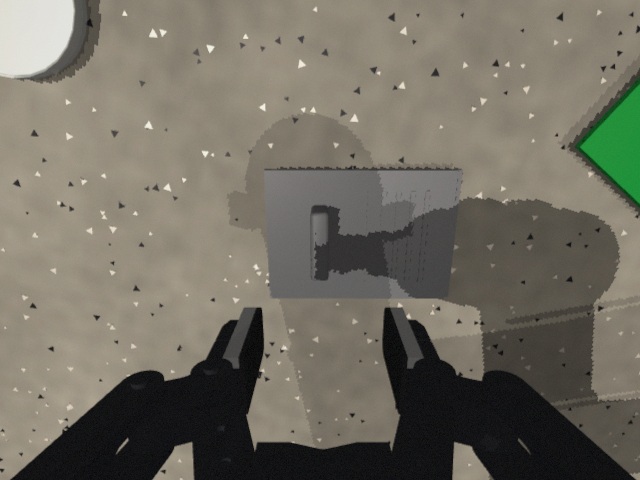

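Request:
jog_arm([
  [0.05,[0.04,-0.001,-0.001],[0.1,0,0]],
  [0.04,[0.04,-0.001,0],[0,0,0]],
  [0.04,[0.022,0,0],[0,0,0]],
  [0.04,[0,0,0],[0,0,0]],
])

```text
time_s: 14.8
tcp_pos: [0.5581, 0.0726, 0.0379]
tool_rot: [-0.566, 0.424, 0.568, 0.421]
contact_force: [-0.3, -0.3, 0.9]
finger_gap: 0.0399
```

Run:
```python
from p import *
st();plan(np.array([.560,.0745,.031]),toolR(196.8),1)
```

```text
t 14.8 tcp [0.5581 0.0726 0.0379] box [0.0658 0.2568 0.0379] F [-0.3 -0.3  0.9] gap 0.0399
[[-0.005, -1.0, 0.002], [-0.0, 0.002, 1.0], [-1.0, 0.005, -0.0]]
[[0.0069, -0.0024, 0.0013], [-0.12, -0.02, -0.29]]
```

Request:
jog_arm([
  [0.04,[0.006,-0.002,0.001],[-0.1,0,-0.1]],
  [0.03,[0,0,0],[0,0,0]],
  [0.015,[0,0,0],[0,0,0]],
  [0.0,[0,0,0],[0,0,0]],
  [0.0,[0,0,0],[0,0,0]],
])

```text
time_s: 15.3
tcp_pos: [0.5626, 0.0763, 0.0372]
tool_rot: [0.569, -0.42, -0.567, -0.422]
contact_force: [-1.8, -0.3, 5.6]
finger_gap: 0.0101
```

Run:
```python
from p import *
st()
```

```text
t 15.3 tcp [0.5626 0.0763 0.0372] box [0.0712 0.259  0.0372] F [-1.8 -0.3  5.6] gap 0.0101
[[0.005, -1.0, -0.002], [-0.001, -0.002, 1.0], [-1.0, -0.005, -0.001]]
```

Request:
jog_arm([
  [0.0,[0,0,0],[0,0,0]],
  [0.0,[0,0,0],[0,0,0]],
])

```text
time_s: 15.5
tcp_pos: [0.5626, 0.0763, 0.0372]
tool_rot: [0.57, -0.42, -0.567, -0.422]
contact_force: [-0.6, -0.8, 5.7]
finger_gap: 0.01
```

Run:
```python
from p import *; import cv2
st()
d=arm.get_image("wrist");cv2.imwrite("pics/w12.png",d["color"][:,:,::-1])
st()
```

```text
t 15.5 tcp [0.5626 0.0763 0.0372] box [0.0712 0.259  0.0372] F [-0.6 -0.8  5.7] gap 0.01
[[0.006, -1.0, -0.002], [-0.001, -0.002, 1.0], [-1.0, -0.006, -0.001]]
t 15.55 tcp [0.5626 0.0763 0.0372] box [0.0712 0.259  0.0372] F [-1.3 -1.7  5.5] gap 0.0101
[[0.006, -1.0, -0.002], [-0.001, -0.002, 1.0], [-1.0, -0.006, -0.001]]
```

View pics/w12.png

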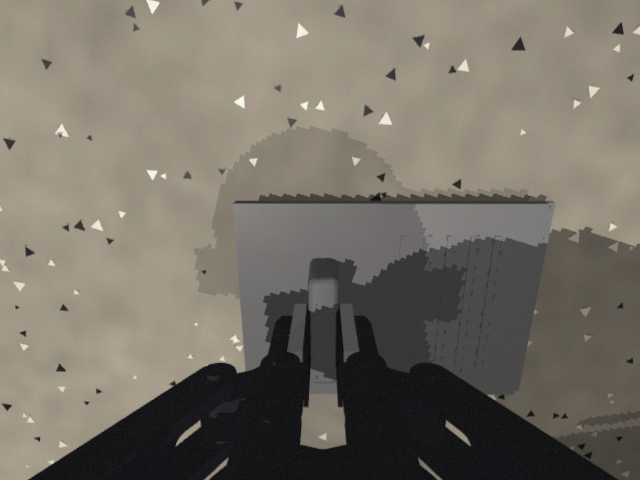

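The grip came out shallower than before: the TCP is 19 mm above the underside, where it was 12.5 mm. I'll regrip a little deeper.

Request:
jog_arm([
  [0.022,[0,0,0],[0,0,0]],
  [0.022,[0.002,0,0],[0,0,0]],
  [0.022,[0,0,0],[0,0,0]],
])

```text
time_s: 15.85
tcp_pos: [0.5612, 0.0761, 0.0325]
tool_rot: [0.568, -0.421, -0.568, -0.422]
contact_force: [0.6, 0.7, -0.3]
finger_gap: 0.0219
```

Request:
jog_arm([
  [0.0,[0,0,0],[0,0,0]],
  [0.0,[0,0,0],[0,0,0]],
  [0.0,[0,0,0],[0,0,0]],
])

```text
time_s: 16.15
tcp_pos: [0.5616, 0.0761, 0.0331]
tool_rot: [0.569, -0.42, -0.568, -0.422]
contact_force: [1.6, 0.1, -0.9]
finger_gap: 0.0103
```

Request:
jog_arm([
  [0.0,[-0.01,0,0],[0,0,0]],
  [0.0,[-0.04,0,0],[0,0,0]],
  [0.0,[-0.048,0,0],[0,0,0]],
  [0.0,[-0.048,0,0],[0,0,0]],
  [0.0,[-0.048,0,0],[0,0,0]],
])

```text
time_s: 16.65
tcp_pos: [0.5607, 0.0757, 0.23]
tool_rot: [0.569, -0.42, -0.567, -0.422]
contact_force: [0.8, 0.8, -1.0]
finger_gap: 0.0104
```

Run:
```python
from p import *
st(); plan(BO+RB@np.array([.030,.0015,.22]),toolR(196.8,24),7)
```

```text
t 16.65 tcp [0.5607 0.0757 0.23  ] box [0.0692 0.2591 0.23  ] F [ 0.8  0.8 -1. ] gap 0.0104
[[0.003, -1.0, -0.002], [-0.0, -0.002, 1.0], [-1.0, -0.003, -0.0]]
[[0.0014, 0.0057, -0.0368], [0.02, 0.0, -3.4]]
[[0.0011, 0.0057, -0.0368], [0.02, 0.0, -3.4]]
[[0.0007, 0.0058, -0.0368], [0.01, 0.0, -3.4]]
[[0.0004, 0.0058, -0.0368], [0.02, 0.0, -3.4]]
[[0.0001, 0.0058, -0.0368], [0.01, 0.0, -3.4]]
[[-0.0003, 0.0058, -0.0368], [0.02, 0.01, -3.4]]
[[-0.0006, 0.0058, -0.0368], [0.01, 0.0, -3.41]]
```

Request:
jog_arm([
  [0.0,[0.001,0.0057,-0.037],[0,0,-3.4]],
  [0.0,[0.001,0.0057,-0.037],[0,0,-3.4]],
  [0.0,[0.0007,0.0057,-0.037],[0,0,-3.4]],
  [0.0,[0.0004,0.0057,-0.037],[0,0,-3.4]],
  [0.0,[0.0,0.0058,-0.037],[0,0,-3.4]],
])

```text
time_s: 17.15
tcp_pos: [0.5878, -0.1106, 0.2217]
tool_rot: [0.625, -0.331, -0.498, -0.501]
contact_force: [0.9, 1.0, -0.9]
finger_gap: 0.0106
```

Request:
jog_arm([
  [0.0,[-0.0003,0.0058,-0.037],[0,0,-3.4]],
  [0.0,[-0.0006,0.0058,-0.037],[0,0,-3.4]],
  [0.0,[0,0,0],[0,0,0]],
  [0.0,[0,0,0],[0,0,0]],
])

```text
time_s: 17.55
tcp_pos: [0.5982, -0.1845, 0.2182]
tool_rot: [0.643, -0.295, -0.468, -0.53]
contact_force: [0.0, 0.5, -1.4]
finger_gap: 0.0103
```

Run:
```python
from p import *; import cv2
st(); plan(BO+RB@np.array([.0294,.001,.1636]),toolR(196.8,24),2)
d=arm.get_image("wrist");np.savez("w13.npz",**d);cv2.imwrite("pics/w13.png",d["color"][:,:,::-1])
d=arm.get_image("side");cv2.imwrite("pics/s13.png",cv2.resize(d["color"][80:260,240:440,::-1],None,fx=3.3,fy=3.3))
```

```text
t 17.55 tcp [ 0.5982 -0.1845  0.2182] box [ 0.0299 -0.0009  0.2182] F [ 0.   0.5 -1.4] gap 0.0103
[[0.406, -0.914, 0.0], [-0.0, 0.0, 1.0], [-0.914, -0.406, 0.0]]
[[0.0249, 0.0113, 0.0009], [-0.01, -0.0, -0.03]]
[[0.0248, 0.0113, 0.001], [-0.02, -0.01, -0.04]]
```

View pics/w13.png

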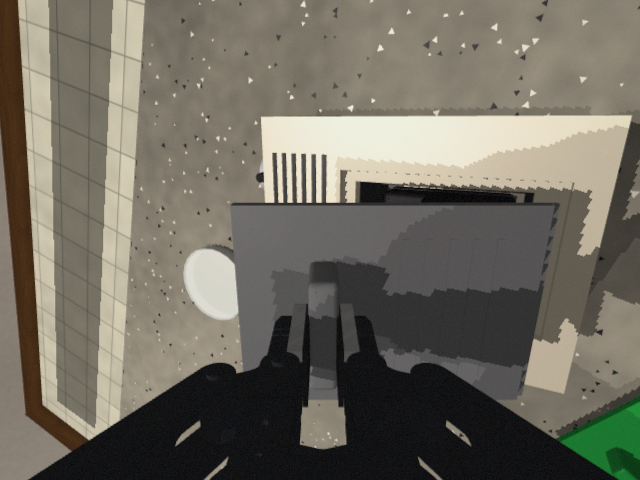

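View pics/s13.png

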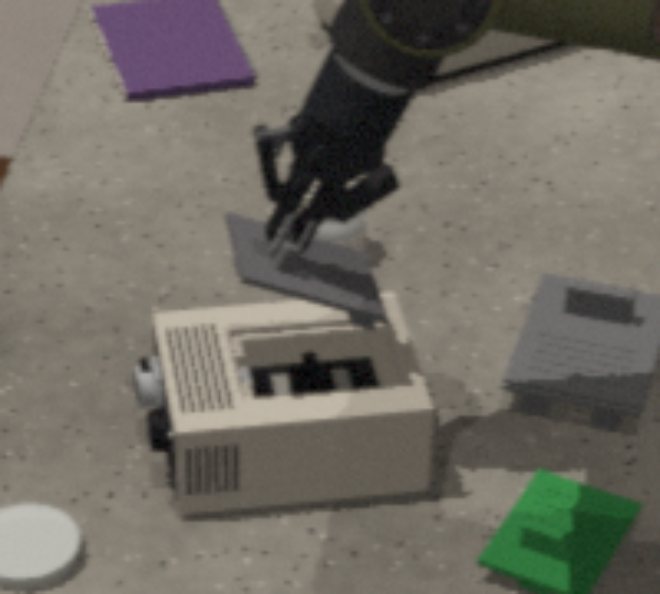

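The cover is tilted over the bay with its far-side edge at row 205. I'll measure the plate's edges in the box frame.

Run:
```python
from p import *
from h import *
d=dict(np.load("w13.npz")); W=pts(d); B=(W-BO)@RB; z=B[:,:,2]
for u in (260,300,400,450,500,540):
    for v in range(195,225):
        if z[v,u]>.13: print(u,v,B[v+1,u].round(4)); break
for v in (230,260,300,340,370):
    us=[u for u in range(480,580) if z[v,u]>.13]; print(v,us[-1],B[v,us[-1]].round(4),B[v,us[-1]-2].round(4))
for v in (230,260,300):
    us=[u for u in range(200,300) if z[v,u]>.13]; print(v,us[0],B[v,us[0]].round(4))
for v in (170,175,180,185,190): print(v, B[v,400].round(4),B[v,480].round(4))
```

```text
260 203 [ 0.0589 -0.0493  0.2186]
300 203 [ 0.0437 -0.0493  0.2121]
400 203 [ 0.0061 -0.0491  0.1945]
450 203 [-0.013  -0.0493  0.1873]
500 203 [-0.0318 -0.0494  0.1795]
540 203 [-0.0471 -0.049   0.171 ]
230 554 [-0.0544 -0.0378  0.1675] [-0.0534 -0.0381  0.1693]
260 548 [-0.0544 -0.0242  0.1678] [-0.0534 -0.0245  0.1691]
300 540 [-0.0543 -0.0052  0.1684] [-0.0533 -0.0054  0.1694]
340 532 [-0.054   0.0146  0.17  ] [-0.0536  0.0162  0.1675]
370 526 [-0.0541  0.0314  0.1695] [-0.0534  0.0321  0.1689]
230 232 [ 0.069  -0.0387  0.2254]
260 234 [ 0.0687 -0.0257  0.2261]
300 237 [ 0.0688 -0.0067  0.226 ]
170 [ 0.0278 -0.0514  0.101 ] [-0.0203 -0.0538  0.1011]
175 [ 0.0292 -0.0472  0.0937] [-0.0207 -0.0509  0.1018]
180 [ 0.029  -0.0439  0.0937] [-0.0208 -0.047   0.0953]
185 [ 0.0356 -0.0355  0.0627] [-0.0212 -0.044   0.0953]
190 [ 0.0361 -0.0311  0.0594] [-0.0208 -0.0357  0.063 ]
```

Request:
jog_arm([
  [0.0,[0.018,0.009,0.001],[0,0,0]],
  [0.0,[0.018,0.009,0.0005],[0,0,0]],
  [0.0,[0.013,0.006,0],[0,0,0]],
  [0.0,[0,0,0],[0,0,0]],
  [0.0,[0,0,0],[0,0,0]],
])

```text
time_s: 18.15
tcp_pos: [0.5968, -0.182, 0.1641]
tool_rot: [0.644, -0.294, -0.468, -0.529]
contact_force: [0.3, -0.4, -1.5]
finger_gap: 0.0104
```

Run:
```python
from p import *; import cv2
from h import *
st()
d=arm.get_image("wrist");np.savez("w14.npz",**d);cv2.imwrite("pics/w14.png",d["color"][:,:,::-1])
W=pts(d); B=(W-BO)@RB; z=B[:,:,2]
for v in (230,260,300,340):
    k=[u for u in range(470,600) if z[v,u]-z[v,u+1]>.003]; print(v,k[-3:],[B[v,u].round(4).tolist() for u in k[-3:]], [B[v,u+1].round(4).tolist() for u in k[-3:]])
for u in (300,400,450,500):
    k=[v for v in range(150,230) if z[v+1,u]-z[v,u]>.006]; print(u,k,[B[v+1,u].round(4).tolist() for v in k])
```

```text
t 18.15 tcp [ 0.5968 -0.182   0.1641] box [0.0293 0.0019 0.1641] F [ 0.3 -0.4 -1.5] gap 0.0104
[[0.406, -0.914, -0.003], [0.0, -0.003, 1.0], [-0.914, -0.406, -0.001]]
230 [549, 554] [[-0.0524, -0.0362, 0.1179], [-0.0547, -0.0355, 0.1145]] [[-0.0534, -0.0351, 0.1132], [-0.0579, -0.0309, 0.0952]]
260 [543, 548] [[-0.0523, -0.023, 0.1186], [-0.0547, -0.022, 0.1144]] [[-0.0531, -0.022, 0.1152], [-0.0577, -0.0164, 0.0967]]
300 [535, 540] [[-0.0521, -0.0047, 0.1198], [-0.0547, -0.003, 0.1149]] [[-0.053, -0.003, 0.1157], [-0.058, 0.0052, 0.0952]]
340 [527, 532] [[-0.0523, 0.0164, 0.1181], [-0.0547, 0.0175, 0.1152]] [[-0.0532, 0.0182, 0.1146], [-0.0581, 0.0281, 0.0952]]
300 [202] [[0.0442, -0.0465, 0.1563]]
400 [202] [[0.006, -0.0465, 0.139]]
450 [202] [[-0.0133, -0.0469, 0.1321]]
500 [202] [[-0.0323, -0.0464, 0.1211]]
```

View pics/w14.png

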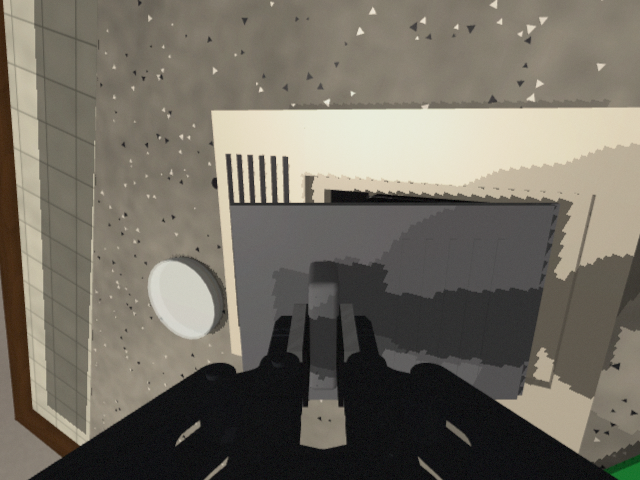

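Request:
jog_arm([
  [0.0,[0.0045,0.003,-0.0006],[0,0,0]],
  [0.0,[0.004,0.0025,-0.0005],[0,0,0]],
  [0.0,[0,0,0],[0,0,0]],
  [0.0,[0,0,0],[0,0,0]],
])

```text
time_s: 18.6
tcp_pos: [0.5952, -0.1841, 0.1533]
tool_rot: [0.643, -0.294, -0.468, -0.53]
contact_force: [0.8, 0.5, -1.2]
finger_gap: 0.0103
```

Run:
```python
from p import *; import cv2
from h import *
st()
d=arm.get_image("side");cv2.imwrite("pics/s15.png",cv2.resize(d["color"][140:260,270:430,::-1],None,fx=4.5,fy=4.5,interpolation=cv2.INTER_CUBIC))
d=arm.get_image("wrist");W=pts(d); B=(W-BO)@RB; z=B[:,:,2]
for u in (300,400,450):
    k=[v for v in range(150,230) if z[v+1,u]-z[v,u]>.006]; print(u,k,[B[v+1,u].round(4).tolist() for v in k])
```

```text
t 18.6 tcp [ 0.5952 -0.1841  0.1533] box [0.0271 0.0004 0.1533] F [ 0.8  0.5 -1.2] gap 0.0103
[[0.406, -0.914, -0.002], [0.001, -0.002, 1.0], [-0.914, -0.406, -0.0]]
300 [202] [[0.0421, -0.048, 0.1457]]
400 [202] [[0.0038, -0.0481, 0.129]]
450 [202] [[-0.0153, -0.0481, 0.1203]]
```

View pics/s15.png

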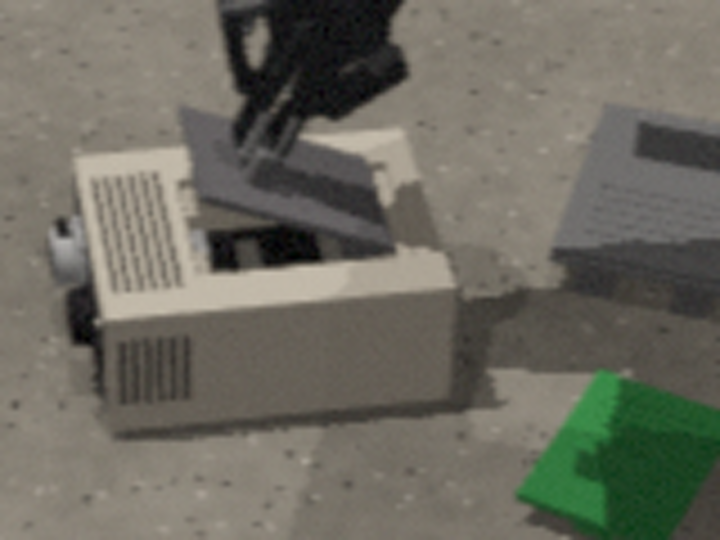

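Request:
jog_arm([
  [0.0,[0.001,0.0004,0],[0,0,0]],
  [0.0,[0.001,0.0004,0],[0,0,0]],
  [0.0,[0.001,0.0004,0],[0,0,0]],
  [0.0,[0,0,0],[0,0,0]],
])

```text
time_s: 19.1
tcp_pos: [0.5953, -0.1839, 0.1499]
tool_rot: [0.643, -0.294, -0.468, -0.53]
contact_force: [-0.2, -0.1, -0.9]
finger_gap: 0.0104
```

Run:
```python
from p import *
st()
```

```text
t 19.1 tcp [ 0.5953 -0.1839  0.1499] box [0.0273 0.0006 0.1499] F [-0.2 -0.1 -0.9] gap 0.0104
[[0.406, -0.914, -0.002], [0.001, -0.002, 1.0], [-0.914, -0.406, 0.0]]
```

Request:
jog_arm([
  [0.0,[0.001,0.0004,0],[0,0,0]],
  [0.0,[0.001,0.0004,0],[0,0,0]],
  [0.0,[0,0,0],[0,0,0]],
])

```text
time_s: 19.4
tcp_pos: [0.5954, -0.1838, 0.1477]
tool_rot: [0.643, -0.294, -0.468, -0.53]
contact_force: [-0.7, 0.0, -1.8]
finger_gap: 0.0104
```

Run:
```python
from p import *
st()
```

```text
t 19.4 tcp [ 0.5954 -0.1838  0.1477] box [0.0274 0.0006 0.1477] F [-0.7  0.  -1.8] gap 0.0104
[[0.406, -0.914, -0.002], [0.001, -0.002, 1.0], [-0.914, -0.406, 0.0]]
```

Request:
jog_arm([
  [0.0,[0.001,0.0004,0],[0,0,0]],
  [0.0,[0,0,0],[0,0,0]],
])

```text
time_s: 19.6
tcp_pos: [0.5957, -0.1839, 0.1473]
tool_rot: [0.643, -0.294, -0.468, -0.53]
contact_force: [-0.1, -0.3, -0.2]
finger_gap: 0.0105
```

Request:
jog_arm([
  [0.0,[0.001,0.0004,0],[0,0,0]],
  [0.0,[0,0,0],[0,0,0]],
])

```text
time_s: 19.8
tcp_pos: [0.596, -0.1839, 0.1468]
tool_rot: [0.644, -0.294, -0.468, -0.53]
contact_force: [0.3, -0.0, 3.2]
finger_gap: 0.0103
```

Run:
```python
from p import *; import cv2
from h import *
st()
d=arm.get_image("wrist");cv2.imwrite("pics/w16.png",d["color"][:,:,::-1])
W=pts(d); B=(W-BO)@RB; z=B[:,:,2]
for v in (230,260,300):
    print(v,[ (u,B[v,u].round(4).tolist()) for u in range(540,566,3)])
```

```text
t 19.8 tcp [ 0.596  -0.1839  0.1468] box [0.0279 0.0003 0.1468] F [ 0.3 -0.   3.2] gap 0.0103
[[0.407, -0.913, -0.002], [-0.0, -0.002, 1.0], [-0.913, -0.407, -0.001]]
230 [(540, [-0.05, -0.0382, 0.1041]), (543, [-0.0513, -0.0378, 0.1023]), (546, [-0.0522, -0.0383, 0.1035]), (549, [-0.0535, -0.038, 0.1018]), (552, [-0.0551, -0.0372, 0.0981]), (555, [-0.0561, -0.0374, 0.0986]), (558, [-0.0578, -0.0365, 0.0942]), (561, [-0.0589, -0.0367, 0.0944]), (564, [-0.0598, -0.0371, 0.0955])]
260 [(540, [-0.0522, -0.0251, 0.1034]), (543, [-0.0535, -0.0247, 0.1018]), (546, [-0.0549, -0.0241, 0.0993]), (549, [-0.0562, -0.0239, 0.0981]), (552, [-0.0578, -0.023, 0.0948]), (555, [-0.0587, -0.0236, 0.0962]), (558, [-0.06, -0.0234, 0.095]), (561, [-0.061, -0.0238, 0.0957]), (564, [-0.0622, -0.0237, 0.0949])]
300 [(540, [-0.0559, -0.0046, 0.0978]), (543, [-0.0574, -0.0038, 0.0953]), (546, [-0.0587, -0.0039, 0.0949]), (549, [-0.0598, -0.0041, 0.095]), (552, [-0.061, -0.0041, 0.0944]), (555, [-0.0619, -0.0049, 0.0958]), (558, [-0.0631, -0.0051, 0.0956]), (561, [-0.0643, -0.0051, 0.095]), (564, [-0.0657, -0.0047, 0.0935])]
```

View pics/w16.png

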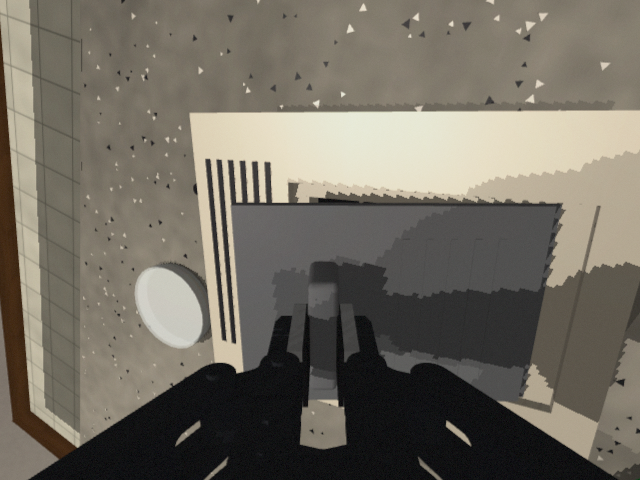

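There's contact on the lip (about 4 N), with the lower edge at roughly x -54.5. Sliding to -x.

Request:
jog_arm([
  [0.0,[-0.001,0.0023,0],[0,0,0]],
  [0.0,[-0.001,0.0023,0],[0,0,0]],
  [0.0,[-0.001,0.0023,0],[0,0,0]],
])

```text
time_s: 20.15
tcp_pos: [0.5887, -0.1862, 0.1468]
tool_rot: [0.644, -0.294, -0.468, -0.53]
contact_force: [3.1, 0.5, 3.4]
finger_gap: 0.0102
```

Run:
```python
from p import *
st()
```

```text
t 20.15 tcp [ 0.5887 -0.1862  0.1468] box [0.0204 0.0002 0.1468] F [3.1 0.5 3.4] gap 0.0102
[[0.408, -0.913, -0.002], [-0.0, -0.002, 1.0], [-0.913, -0.408, -0.001]]
```

Request:
jog_arm([
  [0.0,[-0.0008,0.0018,0],[0,0,0]],
  [0.0,[-0.0008,0.0018,0],[0,0,0]],
  [0.0,[0,0,0],[0,0,0]],
])

```text
time_s: 20.45
tcp_pos: [0.5847, -0.1873, 0.1465]
tool_rot: [0.644, -0.294, -0.468, -0.53]
contact_force: [1.9, 0.8, 5.0]
finger_gap: 0.0104
```

Request:
jog_arm([
  [0.0,[-0.0006,0.0014,0],[0,0,0]],
  [0.0,[0,0,0],[0,0,0]],
])

```text
time_s: 20.65
tcp_pos: [0.584, -0.1876, 0.1469]
tool_rot: [0.644, -0.293, -0.467, -0.53]
contact_force: [4.9, 1.8, 5.7]
finger_gap: 0.0107
```

Run:
```python
from p import *
st()
```

```text
t 20.65 tcp [ 0.584  -0.1876  0.1469] box [0.0154 0.0002 0.1469] F [4.9 1.8 5.7] gap 0.0107
[[0.409, -0.913, -0.002], [-0.0, -0.002, 1.0], [-0.913, -0.409, -0.001]]
```

Request:
jog_arm([
  [0.0,[-0.0006,0.0014,0],[0,0,0]],
  [0.0,[0,0,0],[0,0,0]],
])

```text
time_s: 20.85
tcp_pos: [0.5835, -0.1878, 0.1476]
tool_rot: [0.644, -0.293, -0.467, -0.531]
contact_force: [8.0, 1.6, 5.3]
finger_gap: 0.0104
```

Run:
```python
from p import *; import cv2
from h import *
st()
d=arm.get_image("wrist");cv2.imwrite("pics/w17.png",d["color"][:,:,::-1])
W=pts(d); B=(W-BO)@RB; z=B[:,:,2]
for v in (230,260,300):
    print(v,[ (u,B[v,u].round(4).tolist()) for u in range(525,570,3)])
```

```text
t 20.85 tcp [ 0.5835 -0.1878  0.1476] box [0.0148 0.0002 0.1476] F [8.  1.6 5.3] gap 0.0104
[[0.411, -0.912, -0.002], [-0.001, -0.002, 1.0], [-0.912, -0.411, -0.002]]
230 [(525, [-0.0574, -0.0382, 0.1067]), (528, [-0.0585, -0.0382, 0.1063]), (531, [-0.0597, -0.0381, 0.1052]), (534, [-0.0608, -0.0381, 0.1048]), (537, [-0.062, -0.0379, 0.1035]), (540, [-0.0631, -0.038, 0.1032]), (543, [-0.0642, -0.0381, 0.1032]), (546, [-0.0654, -0.0379, 0.102]), (549, [-0.0664, -0.0382, 0.1026]), (552, [-0.0681, -0.0372, 0.098]), (555, [-0.069, -0.0376, 0.0991]), (558, [-0.0697, -0.0384, 0.102]), (561, [-0.0708, -0.0384, 0.1015]), (564, [-0.0718, -0.0385, 0.1014]), (567, [-0.0731, -0.0384, 0.1003])]
260 [(525, [-0.0595, -0.0248, 0.1052]), (528, [-0.0607, -0.0247, 0.1042]), (531, [-0.0619, -0.0246, 0.1035]), (534, [-0.0631, -0.0246, 0.1029]), (537, [-0.064, -0.0252, 0.1042]), (540, [-0.0653, -0.0249, 0.1029]), (543, [-0.0664, -0.025, 0.1027]), (546, [-0.0681, -0.0238, 0.0982]), (549, [-0.069, -0.0244, 0.0996]), (552, [-0.0698, -0.0252, 0.1016]), (555, [-0.0709, -0.0253, 0.1013]), (558, [-0.0722, -0.0251, 0.1002]), (561, [-0.0731, -0.0255, 0.1011]), (564, [-0.0742, -0.0256, 0.1009]), (567, [-0.0752, -0.0258, 0.101])]
300 [(525, [-0.0624, -0.0061, 0.1041]), (528, [-0.0636, -0.0062, 0.1037]), (531, [-0.0648, -0.006, 0.1027]), (534, [-0.0659, -0.0064, 0.1032]), (537, [-0.0677, -0.0044, 0.098]), (540, [-0.0688, -0.0049, 0.0986]), (543, [-0.0696, -0.0063, 0.1012]), (546, [-0.0709, -0.006, 0.1]), (549, [-0.0717, -0.0069, 0.1016]), (552, [-0.073, -0.0067, 0.1007]), (555, [-0.0742, -0.0067, 0.1001]), (558, [-0.0751, -0.0073, 0.101]), (561, [-0.0763, -0.0073, 0.1006]), (564, [-0.0772, -0.008, 0.1017]), (567, [-0.0783, -0.0082, 0.1015])]
```

View pics/w17.png

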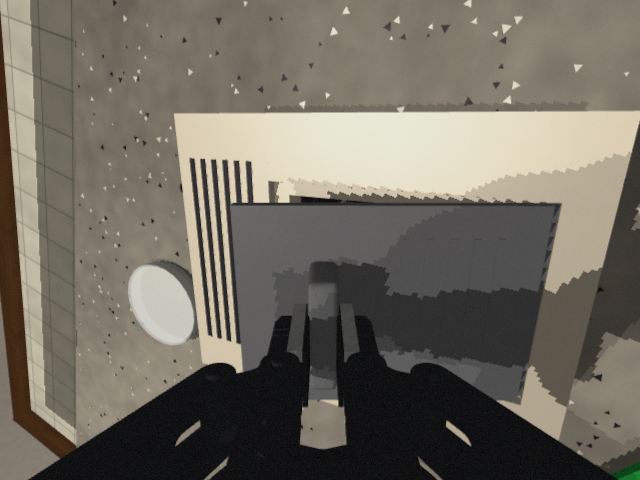

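The cover is at the stop: about 8 N in -x, with the plate's edge at the recess wall. Now turn it down about that edge.

Request:
jog_arm([
  [0.0,[0.0034,-0.0005,0],[0,0,2]],
  [0.0,[0.0034,-0.0005,0],[0,0,2]],
  [0.0,[0.0034,-0.0005,0],[0,0,2]],
])

```text
time_s: 21.2
tcp_pos: [0.5883, -0.1863, 0.1382]
tool_rot: [0.628, -0.327, -0.494, -0.505]
contact_force: [8.3, 1.7, 4.7]
finger_gap: 0.0108
```

Run:
```python
from p import *
st()
```

```text
t 21.2 tcp [ 0.5883 -0.1863  0.1382] box [0.0199 0.0002 0.1382] F [8.3 1.7 4.7] gap 0.0108
[[0.311, -0.95, -0.002], [-0.001, -0.002, 1.0], [-0.95, -0.311, -0.002]]
```

Request:
jog_arm([
  [0.0,[0.0034,-0.0005,0],[0,0,2]],
  [0.0,[0.0034,-0.0005,0],[0,0,2]],
  [0.0,[0.0034,-0.0005,0],[0,0,2]],
  [0.0,[0.0,0,0],[0,0,0]],
])

```text
time_s: 21.6
tcp_pos: [0.5924, -0.185, 0.1277]
tool_rot: [0.61, -0.359, -0.521, -0.478]
contact_force: [7.4, 1.9, 5.3]
finger_gap: 0.0103
```

Run:
```python
from p import *; import cv2
st()
d=arm.get_image("side");cv2.imwrite("pics/s18.png",cv2.resize(d["color"][140:260,270:430,::-1],None,fx=4.5,fy=4.5,interpolation=cv2.INTER_CUBIC))
```

```text
t 21.6 tcp [ 0.5924 -0.185   0.1277] box [0.0243 0.0003 0.1277] F [7.4 1.9 5.3] gap 0.0103
[[0.208, -0.978, -0.003], [-0.001, -0.003, 1.0], [-0.978, -0.208, -0.002]]
```

View pics/s18.png

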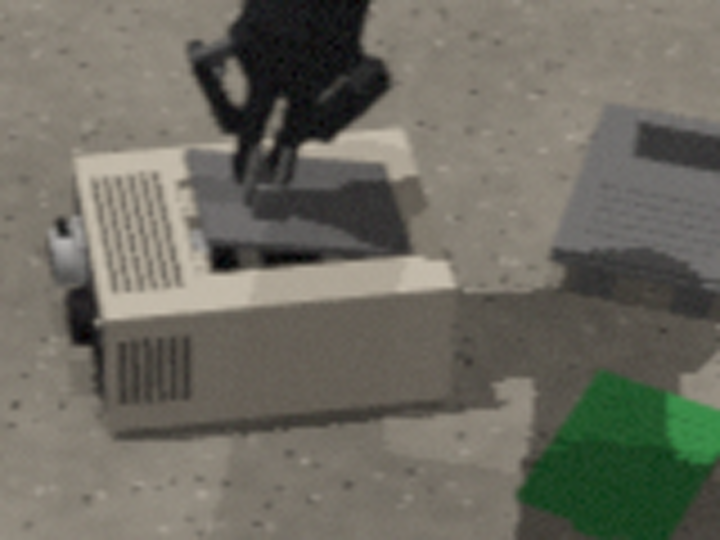

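Request:
jog_arm([
  [0.0,[0.0034,-0.0005,0],[0,0,2]],
  [0.0,[0.0034,-0.0005,0],[0,0,2]],
  [0.0,[0.0034,-0.0005,0],[0,0,2]],
  [0.0,[0.0,0,0],[0,0,0]],
])

```text
time_s: 22.05
tcp_pos: [0.595, -0.1843, 0.1179]
tool_rot: [0.59, -0.391, -0.545, -0.449]
contact_force: [5.1, 0.2, 4.8]
finger_gap: 0.0101
```

Run:
```python
from p import *; import cv2
st()
```

```text
t 22.05 tcp [ 0.595  -0.1843  0.1179] box [0.0269 0.0002 0.1179] F [5.1 0.2 4.8] gap 0.0101
[[0.103, -0.995, -0.003], [-0.001, -0.003, 1.0], [-0.995, -0.103, -0.002]]
```

Request:
jog_arm([
  [0.0,[0.0034,-0.0007,0],[0,0,2]],
  [0.0,[0.0,0,0],[0,0,0]],
])

```text
time_s: 22.25
tcp_pos: [0.5957, -0.1843, 0.1145]
tool_rot: [0.583, -0.402, -0.553, -0.44]
contact_force: [6.1, -0.1, 5.3]
finger_gap: 0.01
```

Request:
jog_arm([
  [0.0,[0.0034,-0.0007,0],[0,0,2]],
  [0.0,[0.0,0,0],[0,0,0]],
])

```text
time_s: 22.45
tcp_pos: [0.5965, -0.1839, 0.1103]
tool_rot: [0.575, -0.412, -0.561, -0.43]
contact_force: [6.6, 0.1, 2.9]
finger_gap: 0.0102
```

Run:
```python
from p import *; import cv2
st()
```

```text
t 22.45 tcp [ 0.5965 -0.1839  0.1103] box [0.0284 0.0002 0.1103] F [6.6 0.1 2.9] gap 0.0102
[[0.032, -0.999, -0.002], [-0.001, -0.002, 1.0], [-0.999, -0.032, -0.001]]
```

Request:
jog_arm([
  [0.0,[0.0032,-0.0007,0],[0,0,1.8]],
  [0.0,[0.0,0,0],[0,0,0]],
])

```text
time_s: 22.65
tcp_pos: [0.5966, -0.184, 0.109]
tool_rot: [0.569, -0.422, -0.568, -0.42]
contact_force: [-0.0, 0.7, 10.3]
finger_gap: 0.0104
```

Run:
```python
from p import *; import cv2
st()
d=arm.get_image("wrist");cv2.imwrite("pics/w19.png",d["color"][:,:,::-1])
```

```text
t 22.65 tcp [ 0.5966 -0.184   0.109 ] box [0.0285 0.     0.109 ] F [-0.   0.7 10.3] gap 0.0104
[[-0.001, -1.0, -0.002], [-0.002, -0.002, 1.0], [-1.0, 0.001, -0.002]]
```

View pics/w19.png

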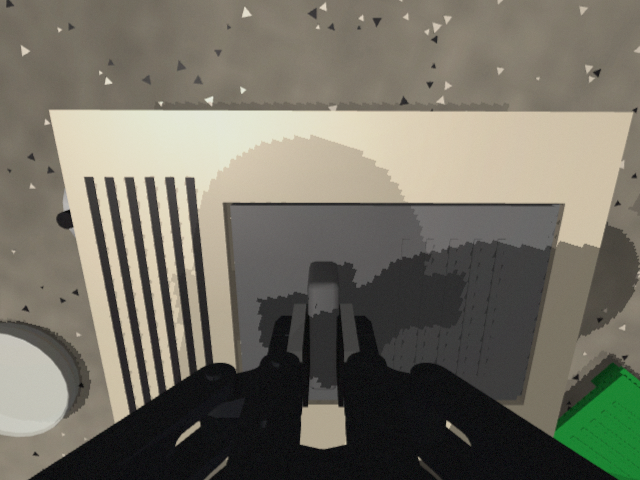

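It looks flush, and the TCP height matches home. One gentle extra press to confirm the force is bottomed out, then release.

Request:
jog_arm([
  [0.0,[0.002,0,0],[0,0,0]],
  [0.0,[0,0,0],[0,0,0]],
])

```text
time_s: 22.9
tcp_pos: [0.5966, -0.1841, 0.109]
tool_rot: [0.569, -0.421, -0.567, -0.421]
contact_force: [-2.1, 3.3, 15.0]
finger_gap: 0.0104
```

Request:
jog_arm([
  [0.0,[0.002,0,0],[0,0,0]],
  [0.0,[0,0,0],[0,0,0]],
])

```text
time_s: 23.1
tcp_pos: [0.5967, -0.1841, 0.109]
tool_rot: [0.57, -0.421, -0.567, -0.421]
contact_force: [-6.4, 5.4, 24.8]
finger_gap: 0.0105
```

Run:
```python
from p import *; import cv2
st()
```

```text
t 23.1 tcp [ 0.5967 -0.1841  0.109 ] box [ 2.86e-02 -1.00e-04  1.09e-01] F [-6.4  5.4 24.8] gap 0.0105
[[0.003, -1.0, -0.003], [-0.003, -0.003, 1.0], [-1.0, -0.003, -0.003]]
```

It has bottomed out: 25 N with no further travel. Relieving the load and releasing.

Request:
jog_arm([
  [0.0,[-0.004,0,0],[0,0,0]],
  [0.03,[0,0,0],[0,0,0]],
  [0.04,[0,0,0],[0,0,0]],
  [0.045,[-0.02,0,0],[0,0,0]],
  [0.045,[-0.04,0,0],[0,0,0]],
])

```text
time_s: 23.6
tcp_pos: [0.5933, -0.1831, 0.1622]
tool_rot: [-0.565, 0.423, 0.571, 0.42]
contact_force: [0.8, -0.0, 0.1]
finger_gap: 0.0447
```

Request:
jog_arm([
  [0.045,[-0.04,0,0],[0,0,0]],
  [0.045,[0,0,0],[0,0,0]],
  [0.045,[0,0,0],[0,0,0]],
])

```text
time_s: 23.9
tcp_pos: [0.5958, -0.1836, 0.2073]
tool_rot: [0.568, -0.421, -0.568, -0.422]
contact_force: [0.4, 1.2, -1.8]
finger_gap: 0.0455
```

Run:
```python
from p import *; import cv2
from h import *
st()
d=arm.get_image("wrist");cv2.imwrite("pics/w20.png",d["color"][:,:,::-1])
W=pts(d); B=(W-BO)@RB; z=B[:,:,2].copy(); z[300:]=np.nan
k=(np.abs(B[:,:,0])<.062)&(np.abs(B[:,:,1])<.044)&(z<.107); Q=B[k]
A=np.c_[Q[:,:2],np.ones(len(Q))]; print("plate plane",np.linalg.lstsq(A,Q[:,2],rcond=None)[0].round(4))
k=(((B[:,:,0]<-.074)&(B[:,:,0]>-.085))|(B[:,:,1]<-.055)&(B[:,:,1]>-.08)&(np.abs(B[:,:,0])<.08))&(z>.09)&(z<.11); Q=B[k]
A=np.c_[Q[:,:2],np.ones(len(Q))]; print("box top plane",np.linalg.lstsq(A,Q[:,2],rcond=None)[0].round(4))
zz=B[:,:,2].copy(); zz[330:]=0
m=(zz>.117)&(zz<.132); cs,_=cv2.findContours(m.astype(np.uint8),cv2.RETR_EXTERNAL,cv2.CHAIN_APPROX_NONE); c=max(cs,key=cv2.contourArea)
P=np.array([((ray(d,u,v,.124)-BO)@RB)[:2] for u,v in c[:,0]],np.float32); print("rib",cv2.minAreaRect(P))
d=arm.get_image("side");cv2.imwrite("pics/s20.png",cv2.resize(d["color"][120:260,260:440,::-1],None,fx=4,fy=4,interpolation=cv2.INTER_CUBIC))
```

```text
t 23.9 tcp [ 0.5958 -0.1836  0.2073] box [0.0279 0.0007 0.2073] F [ 0.4  1.2 -1.8] gap 0.0455
[[0.001, -1.0, -0.002], [0.001, -0.002, 1.0], [-1.0, -0.001, 0.001]]
plate plane [-0.0014  0.001   0.1011]
box top plane [-0.0004  0.0008  0.1011]
rib ((0.029177725315093994, -0.0015142746269702911), (0.01185461226850748, 0.048919133841991425), 0.47765952348709106)
```

View pics/w20.png

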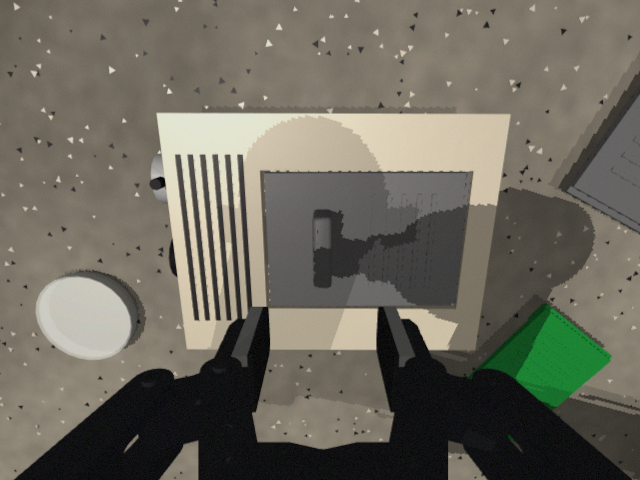

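View pics/s20.png

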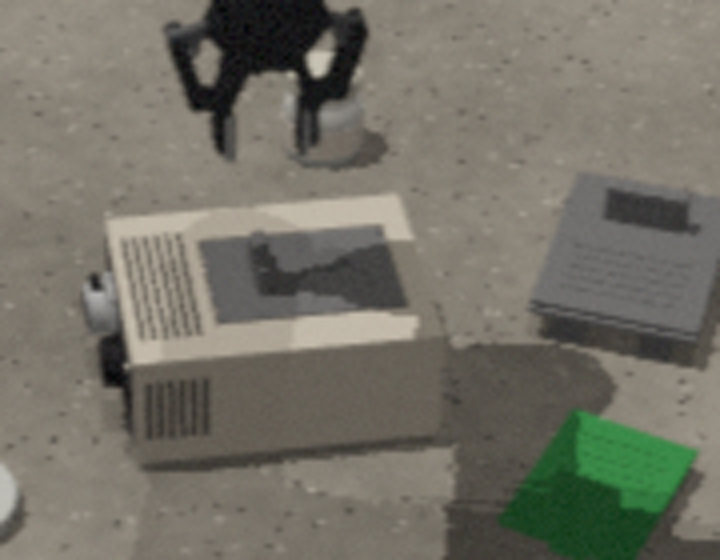

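The cover plate is coplanar with the box top (same height, tilt 0.001 rad, rib 0.8 mm from nominal in x) after release, so I'm handing in.

Run:
```python
from plant import arm
print(arm.sign_off())
```

```text
the job is handed in; nothing more can be done
None
```

The battery pack is in the pocket and the cover is back on, snapped shut and flush; the job was handed in at about 24 s, and no verdict was reported.

I tilted the cover off, set it on the bench and lowered the pack in with its rib up. To refit it, I set the tilted cover's edge on the lip, pushed it to the stop and turned it down past the catch.

**Last checks:**
- **Pack:** before closing, it measured within 2 mm of the pocket's middle, turned about 0.2° and lying flat.
- **Cover:** after release, the plate was level with the box top (both at 101.1 mm) and tilted about 0.001 rad. Its rib was 0.8 mm off nominal in x and 1.5 mm in y. An unsnapped cover would stand 11 mm up at that end.
- **Force:** a final press met 25 N at the wrist with no further travel, the highest reading I saw; the force between cover and box was not measured directly.
- **Surroundings:** the dish, pot, green cover and larger grey cover still stood in place in the last views. The beaker was not in them, but the arm did not go near it.

**What went wrong:**
- **Shallow grip:** the first regrip of the cover was too shallow, so I gripped again deeper.
- **Noisy readings:** the arm's position readings wobbled by 2–3 mm right after moves.
- **Not seen directly:** the hooks and catch are hidden, so their engagement is inferred from the flush fit.

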